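# Clamp a fresh lens-bracket casting with the ratchet bar clamp

### The arm

A 6-joint arm with a two-finger parallel gripper is mounted at the origin on the work surface. World frame = base frame: x ahead of the robot, y to its left, z up, the work surface at z = 0. Lengths are in mm, angles in rad, forces in N, time in s.
With the tool pointing down it reaches from about 375 to 925 mm from the base axis. Payload 5.7 kg.
Tool frame: the origin (TCP) lies between the finger pads; the fingertips stand 14 mm ahead of it and the grasp point (between the pads) lies 5 mm behind it; x points along the fingers, y is the direction in which the jaws open and shut, and the axes are right-handed (so a half turn about x gives the same grasp; the last joint's range is limited). The gripper opens to 88 mm and grips with 3 to 60 N. Pads are 20 mm wide; open, the fingers measure 115 mm over their backs; the gripper's body (75 mm by 178 mm) begins 61 mm behind the grasp point.
Start: joints at [-1.23, 0.359, 1.51, -0, 1.272, -0.115], TCP at [264.089, -538.721, 236.623] pointing down, gripper open.
Joint ranges: [-2.97, 2.97], [-1.01, 2.36], [0.21, 2.38], [-0.96, 4.11], [0.2, 2.71], [-2.98, 2.98]. Speed limits (rad/s): [2.39, 2.39, 3.14, 3.14, 3.14, 3.14].

### API

Orientations are given as [roll, pitch, yaw] about the fixed x, y, z axes, in that order (R = Rz(yaw) Ry(pitch) Rx(roll)).
In Python, from rig import r gives the robot as it stands. The module is installed in compiled form; this text tells all that it offers.
- The arm moves only by the tool servo_tool, never from a script. Its argument "commands" is a list of rows, each a list of 3 entries, a list of its own where there are three numbers: the gripper's target within -1 to 1 (fully open at 1, half-way at 0, shut at -1), then the shift along the tool's x, y, z in units of 40 mm (1.0 is 40 mm), then the turn, a rotation vector about the tool's x, y, z in degrees. In form: [[gripper, [x, y, z], [rx, ry, rz]], ...]. A call has 1 to 12 rows; each row is the pose to reach, as a shift and turn from the pose commanded when the call began, along the tool's axes at that moment; what a row does not reach only later rows make up. A row lasts 1/10 s, in which the tool goes at most 50 mm and 8.59 degrees, less where a joint would pass 70% of its speed; a pose out of reach is approached as far as the arm can. A call with a gripper value outside its range is refused whole. The fingers move at their own pace and stop on an object; the grip force is fixed at half the most. Time passes only in rows, so rows that repeat a pose let the fingers close. It gives the time, the measured TCP pose, the force and the opening at its end, in the units of the state.
- r.observe(): the state, without advancing time (a new reading comes with each control period).
- r.camera(name): name is "scene" or "top"; returns the picture (420x560x3 uint8, red, green, blue); there is no depth.
- r.camera_model(name): a dict with "fx", "fy", "cx", "cy" (pixels), "eye" and "attitude" of the camera in the world. Camera axes: x right, y down, z forward; pixel columns grow to the right and rows downward; lengths in mm; the calibration is good to about 2 mm. A picture is of the moment at which its call begins. camera_model takes no time and is no camera call.
- r.hand_in(): hands the job in, once; it reports no verdict.
The state is a dict: "time": time; "joint_pos": joint angles; "qvel": joint speeds; "joint_efforts": joint torques, N m; "tool_pos": TCP position; "tcp_rot": TCP orientation; "ft_force": force on the tool from outside, world axes, zero at the start; "torque": the same for the moment, N m; "gripper_width": opening from 0.0 (shut) to 1.0 (fully open).
Only numpy, scipy, OpenCV 4.12 (cv2) and the standard library are available. Lean on these libraries where they do the work, as an engineer would, in place of code of your own. Each camera call takes 0.05 s, during which the arm holds its last target.

### The job

Lift the freshly cast lens bracket out of its open mould, stand it upright on the clamp's bed with its rib in line with the clamp's bar and let go; then pump the clamp's trigger (never push the sliding jaw itself) until the sprung pad presses the bracket square against the fixed jaw and is about halfway in, and not nearly all the way, which would crush the casting. Finish while still holding the trigger squeezed, for the clamp slackens when it is let go. Leave everything else on the counter where it is.

Things in the scene. Friction and masses are not known exactly. Their poses are not given: they have to be found in the camera images.
- casting: Grey resin lens bracket, 0.12 kg or so: base plate 40 mm (its x) by 44 mm (its y) by 18 mm high, and on its middle an upright rib 30 mm long (x), 14 mm thick (y), from 18 to 54 mm height, with a dark bore through it. Origin: centre of the base's underside; z up. Grip it by the rib, fingers closing along its y. It looks the same turned by half a turn. At the start it sits loose in the mould.
- mould: Open aluminium mould block 110 (x) by 104 (y) by 34 mm high, fixed to the counter. Origin: centre of its underside. Its cavity in the middle of the top is 44 by 48 mm, floor 18 mm above the counter, so the bracket has 2 mm play all round and its base stands 2 mm above the mould's top. Lift straight up.
- clamp: Ratchet bar clamp on a board (300 by 70 by 12 mm) fixed to the counter, grip and trigger standing up. Origin: counter level under the bar; x along the bar to the fixed jaw, z up. In mm: bed x -12 to 75, 56 wide, top z 32; fixed jaw x 75 to 89, top z 64; housing x -190 to -100, 36 wide, top z 75; fixed wooden grip x -184 to -166, 28 wide, top z 175; trigger at rest x -130 to -120.
- bed (a point): Point on the bed's top, at the clamp's x = 55 mm, y = 0, z = 32 mm: where the bracket's underside centre is when against the fixed jaw, its x (rib) along the clamp's x. Axes as the clamp's. Set the bracket down some 4 to 8 mm short of it, towards the pad, within 10 mm of the bar's line; the pad then pushes it home.
- fixed_jaw_face (a point): Middle of the fixed jaw's clamping face (clamp x = 75 mm), 13 mm above the bed. Axes as the clamp's.
- jaw: Sliding jaw, a dark steel block 20 mm long, 44 mm wide, from z = 34 to 62 mm on the bar's end; it carries the sprung pad in front of it. Origin: at the clamp's origin when joint jaw_travel is 0 (the block's middle is at x = -37 mm from the origin, 48 mm up). Do not push it by hand.
- jaw_travel (a joint): Travel of the sliding jaw towards the fixed jaw, m, 0 to 0.056; 0 to 0.012 at the start. With the bracket against the fixed jaw, the pad just touches it at 0.038. The bar has ratchet teeth 6 mm apart and a friction brake of 6 N; letting go of the trigger leaves only some 3 N on the bracket.
- pad: Rubber-faced sprung pad in front of the sliding jaw, 36 mm wide, 18 mm high, 8 mm thick, on a rod 16 mm long with a coil spring. Origin: at the clamp's origin when jaw_travel and pad_press are 0.
- pad_face (a point): Middle of the pad's pressing face, 45 mm above the counter: at the clamp's x = -3 mm + jaw_travel - pad_press. Axes as the clamp's.
- pad_press (a joint): How far the pad is pushed back into the jaw, m, 0 (free) to 0.014 (all the way). Spring 2.5 N per mm with 1 N at 0: halfway (7 mm) is about 18 N; the casting is crushed above 30 N (about 11.6 mm).
- trigger_pull (a joint): Trigger angle, rad: 0 at rest (upright), to 0.34 at its stop, squeezed towards the grip (clamp's -x). Hinge at the clamp's x = -125 mm, z = 60 mm; springs back in half a second when let go. 0.047 m of jaw per rad; a full squeeze moves the jaw 10 to 16 mm as the pawl must find a tooth. Pushed 95 mm above the hinge it takes about 7 N while the jaw runs free and half a newton more per newton of clamping.
- trigger: Flat dark steel trigger, 10 mm thick, 26 mm wide, up to z = 180 mm. Its origin is on its hinge; z along it upward, x towards the fixed jaw. It can be pushed from its front side with shut fingers or squeezed against the grip (64 mm over both at rest).
- trigger_front (a point): Middle of the trigger's front face, 105 mm above its hinge (165 mm above the counter at rest): push here or down to 20 mm lower, towards the clamp's -x. Axes as the trigger's.
- loupe: Nickel-plated loupe, 38 mm across, 42 mm high, origin under it. Leave alone.
- clip1: Orange film clip, 55 by 13 by 13 mm, lying flat, origin under its middle. Leave alone.
- clip2: Orange film clip like clip1. Leave alone.
- clip3: Orange film clip like clip1. Leave alone.
- weight: Round glass print weight, 80 mm across, 33 mm high, origin under it. Leave alone.
- canister: Dented aluminium film canister, 35 mm across, 53 mm high, origin under it. Leave alone.
Mind the look-alikes: they are no part of the job. Leave any brown or red look-alike of the casting alone.

How it is judged (in metres and radians):
On the way, in this order (a step that is already met when the one before it is completed fails the run):
1. the bracket is lifted clear of the mould in the fingers (z of casting in the frame of mould above 0.045 m and contact force between the fingers and casting above 1 N and contact force between mould and casting below 0.1 N), for 0.1 s.
2. the bracket stands on the clamp's bed, released (x of casting in the frame of clamp between 0.02 and 0.0575 m and y of casting in the frame of clamp between -0.012 and 0.012 m and z of casting in the frame of clamp between 0.029 and 0.036 m and angle between casting's own z axis and vertical below 0.1 rad and contact force between each of the fingers, the arm and casting below 0.3 N and angle between the x axis of casting and the x axis of clamp, either way round below 0.3 rad), for 0.2 s.
3. the pad, driven by the trigger, touches the bracket (contact force between pad and casting above 3 N and contact force between each of the fingers, the arm and casting below 0.3 N), for 0.1 s.
At the end, for the whole second after the job is handed in: Bracket upright on the bed, square to the bar (0.1 rad), within 12 mm of its line, against the fixed jaw (3.5 mm) and untouched by the robot; the pad presses it with 8 to 27 N (3 to 10 mm in); the fingers still press the trigger (over 2 N), all through the last second (y of casting in the frame of clamp between -0.012 and 0.012 m and z of casting in the frame of clamp between 0.029 and 0.036 m and angle between casting's own z axis and vertical below 0.1 rad and contact force between each of the fingers, the arm and casting below 0.3 N and x of casting in the frame of clamp between 0.0515 and 0.0575 m and angle between the x axis of casting and the x axis of clamp, either way round below 0.1 rad and contact force between pad and casting between 8 and 27 N and contact force between clamp and casting above 14 N and contact force between the fingers and trigger above 2 N and linear speed of casting below 0.02 m/s); the arm keeps its last pose, push and grip.
It fails at once if the casting is crushed: the pad presses it with more than 30 N (contact force between pad and casting above 30 N).
It fails at once if the sliding jaw or its pad is pushed by the robot itself (more than 4 N) (contact force between any of the fingers, the arm and jaw above 4 N or contact force between any of the fingers, the arm and pad above 4 N).
It fails at once if a bystander is moved by more than 30 mm (distance of any of loupe, clip1, clip2, clip3, weight, canister from where it was at the start of the episode above 0.03 m).
It also fails if it takes over 58 s, if anything falls off the work surface, if the arm or the gripper's body presses on something with over 40 N, if the wrist force passes 120 N, or if a joint passes its speed limit or range.

## Working session

There is one attempt and no reset: what is moved stays moved. The work goes in short steps, Python scripts to look and compute and a tool call to move; the robot and the scene stay as the last step left them, time stands still between calls to the robot, and variables do not carry over. Pictures are saved under pics/ and viewed, and the job is handed in when it is done.

Besides the shell and the picture viewer there is one more tool, called after "Request:" in YAML: its name, and indented under it one key for each argument. servo_tool: Moves the arm, as the interface text tells. Its arguments: {"type":"object","properties":{"commands":{"type":"array"}},"required":["commands"]}

```bash
mkdir -p pics; ls
python3 - <<'E'
from rig import r
import cv2
s=r.observe();print(s)
for n in("scene","top"):
    print(n,r.camera_model(n)); cv2.imwrite(f"pics/{n}0.png",r.camera(n)[:,:,::-1])
E
```

```text
pics
{'time': 0.0, 'joint_pos': array([-1.23011023e+00,  3.59488154e-01,  1.51141797e+00, -3.85650700e-06,
        1.27245207e+00, -1.15101488e-01]), 'qvel': array([ 1.93048355e-04, -1.48553664e-03, -3.74632375e-04,  9.21946087e-04,
       -3.12501192e-04, -5.50130666e-05]), 'joint_efforts': array([ 9.73940696e-04, -5.15365541e+01, -2.70727783e+01,  6.71768747e-02,
        3.45998956e-02, -1.33112330e-04]), 'tool_pos': array([ 263.87673135, -538.14346024,  235.82508033]), 'tcp_rot': array([-1.68381112,  1.56903078,  1.91357025]), 'ft_force': array([ 0.59947664, -0.37909329,  0.38405148]), 'torque': array([-0.02296812,  0.00797642,  0.03106892]), 'gripper_width': 1.0013404535729937}
scene {'fx': 426.35982674583715, 'fy': 426.35982674583715, 'cx': 277.21422327378366, 'cy': 210.19115609829274, 'eye': array([1021.30809104, -489.00797925,  566.24734415]), 'attitude': array([-2.14708012,  0.0038442 ,  0.66528066])}
top {'fx': 416.0313160811819, 'fy': 416.0313160811819, 'cx': 277.12129284893126, 'cy': 210.40056174014413, 'eye': array([ 462.78522302,   57.00982749, 1079.27519682]), 'attitude': array([-3.01682547, -0.03191941, -1.55888253])}
```

View pics/scene0.png

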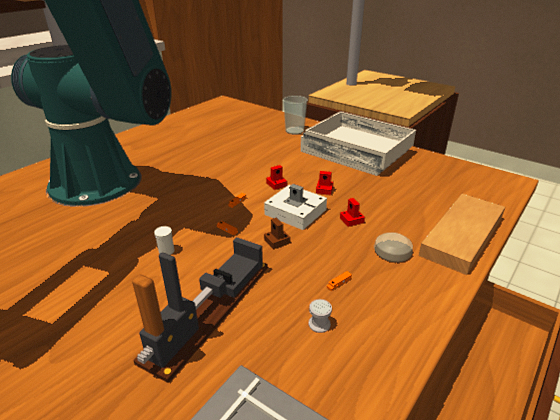

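View pics/top0.png

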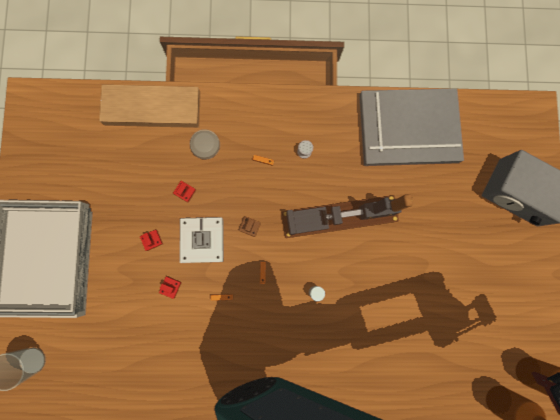

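The scene view shows the grey bracket in the white mould at (296,197), with a brown look-alike at (277,232) and red ones at (277,178), (325,182) and (352,212). In the top view the bracket is at (201,240), brown at (249,226), and the clamp runs from (287,225) to (397,208). The grey one in the mould is the casting. I'll enlarge to confirm.

```bash
cat > h.py <<'E'
import numpy as np, cv2
from scipy.spatial.transform import Rotation as Ro
from rig import r
def M(rpy): return Ro.from_euler('xyz',rpy).as_matrix()
def ray(n,px):
    c=r.camera_model(n); d=np.array([(px[0]-c['cx'])/c['fx'],(px[1]-c['cy'])/c['fy'],1.]); return c['eye'],M(c['attitude'])@d
def onz(n,px,z):
    e,d=ray(n,px); return e+d*(z-e[2])/d[2]
def proj(n,P):
    c=r.camera_model(n); q=M(c['attitude']).T@(np.asarray(P,float)-c['eye']); return np.array([c['fx']*q[0]/q[2]+c['cx'],c['fy']*q[1]/q[2]+c['cy']])
def tri(pa,pb):
    (e1,d1),(e2,d2)=ray('top',pa),ray('scene',pb)
    A=np.stack([d1,-d2],1); t=np.linalg.lstsq(A,e2-e1,rcond=None)[0]
    p,q=e1+d1*t[0],e2+d2*t[1]; return (p+q)/2,np.linalg.norm(p-q)
def crop(src,dst,x0,y0,x1,y1,k):
    im=cv2.imread(src)[y0:y1,x0:x1]; cv2.imwrite(dst,cv2.resize(im,None,fx=k,fy=k,interpolation=cv2.INTER_NEAREST))
E
python3 - <<'E'
from h import *
crop('pics/top0.png','pics/t_m.png',160,190,280,280,6)
crop('pics/top0.png','pics/t_c.png',275,185,415,245,5)
crop('pics/scene0.png','pics/s_m.png',240,160,380,255,5)
crop('pics/scene0.png','pics/s_c.png',125,215,280,385,3)
print(M(r.observe()['tcp_rot']).round(3))
E
```

```text
[[-0.001  0.44  -0.898]
 [ 0.001 -0.898 -0.44 ]
 [-1.    -0.002 -0.   ]]
```

View pics/t_m.png

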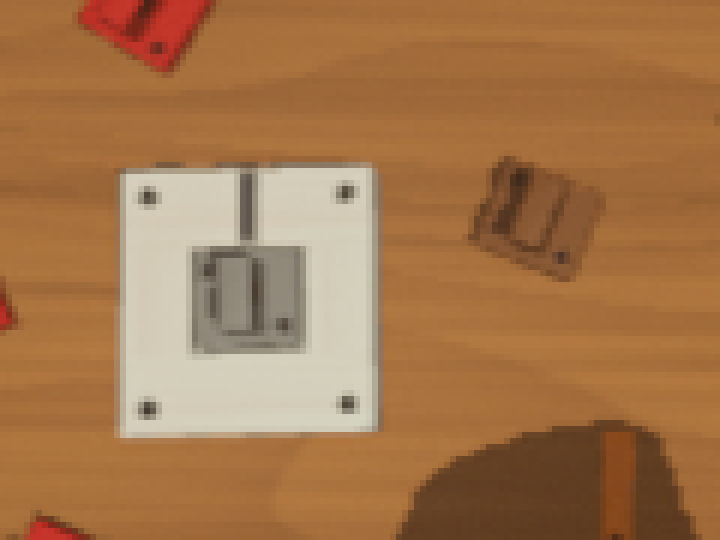

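View pics/t_c.png

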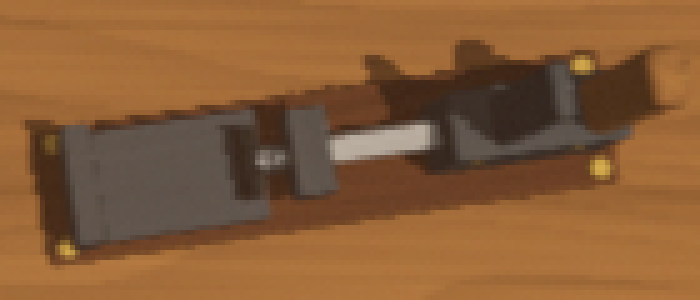

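View pics/s_m.png

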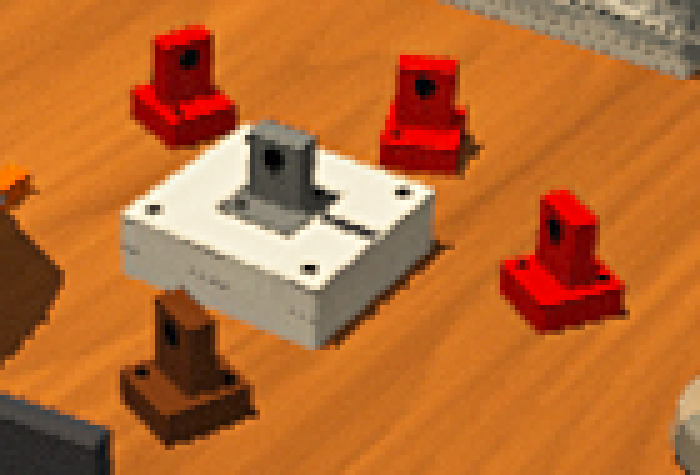

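View pics/s_c.png

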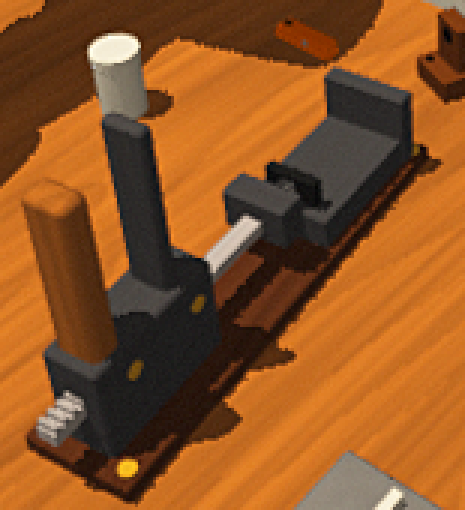

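The crops confirm the target. The grey bracket sits in the mould cavity, with its rib top at about (199,239) in the top image, and its base is flush with the mould. Brown and red ones stand on the counter and stay untouched. Next I measure the mould, rib and clamp.

Run:
```python
from h import *
im=cv2.imread('pics/top0.png')
def P(l,z,o,k): return np.array([onz('top',(o[0]+(x+.5)/k-.5,o[1]+(y+.5)/k-.5),z)[:2] for x,y in l])
m=P([(120,170),(377,163),(380,433),(120,437)],34,(160,190),6); print('mould\n',m.round(1),m.mean(0).round(1),np.linalg.norm(np.roll(m,-1,0)-m,axis=1).round(1))
for a,b in((0,1),(3,2),(0,3),(1,2)): print(np.degrees(np.arctan2(*(m[b]-m[a])[::-1])).round(1))
# white mask refine
hsv=cv2.cvtColor(im,cv2.COLOR_BGR2HSV); w=((hsv[:,:,1]<50)&(hsv[:,:,2]>170)).astype(np.uint8); w[:, :160]=0;w[:,280:]=0;w[:190]=0;w[280:]=0
c=max(cv2.findContours(w,0,2)[0],key=cv2.contourArea); R=cv2.minAreaRect(c);print(R, onz('top',R[0],34))
rb=P([(216,254),(256,254),(256,335),(216,335)],72,(160,190),6); print('rib',rb.round(1),rb.mean(0))
bs=P([(192,246),(305,246),(305,352),(192,352)],36,(160,190),6); print('base/cav',bs.round(1),bs.mean(0))
# yellow screws subpixel
y=cv2.inRange(hsv,(20,110,110),(35,255,255)); y[:190]=0;y[250:]=0;y[:,:275]=0;y[:,415:]=0
n,_,st,ce=cv2.connectedComponentsWithStats(y)
for i in range(1,n):
  if st[i][4]>2: print(ce[i].round(2),st[i][4],onz('top',ce[i],14).round(1))
# clamp dark mask
for nme,l in (('jawtop64',[(65,127),(88,125),(78,244),(100,243)]),):
  print(nme,P(l,64,(275,185),5).round(1))
print('bed right edge z32',P([(252,108),(268,218)],32,(275,185),5).round(1))
print('jawblock z62',P([(287,110),(325,105),(298,196),(336,190)],62,(275,185),5).round(1))
```

```text
mould
 [[571.4 269.8]
 [576.  162.8]
 [463.6 158.4]
 [460.7 265.2]] [517.9 214.1] [107.1 112.5 106.9 110.8]
-87.5
-88.4
-177.7
-177.8
((200.56170654296875, 239.72055053710938), (43.67759704589844, 42.23371124267578), 88.40885925292969) [517.52474737 215.53441507  34.        ]
rib [[534.2 222.4]
 [534.4 206.4]
 [501.9 205.3]
 [501.7 221.2]] [518.04603315 213.79541333]
base/cav [[539.9 238.3]
 [540.6 191.5]
 [496.6 190.1]
 [496.  236.7]] [518.24905315 214.1562122 ]
[391.  197.5] 6 [ 635.6 -272.9   14. ]
[394.67 218.11] 9 [ 581.5 -281.3   14. ]
[287.8 234.6] 5 [534.7  -3.6  14. ]
jawtop64 [[ 5.920e+02  3.000e-01]
 [ 5.931e+02 -1.100e+01]
 [ 5.344e+02 -6.600e+00]
 [ 5.350e+02 -1.730e+01]]
bed right edge z32 [[ 607.3  -96.9]
 [ 551.2 -104.9]]
jawblock z62 [[ 602.5 -109.9]
 [ 605.3 -128.9]
 [ 559.7 -115.2]
 [ 563.  -134.1]]
```

Run:
```python
from h import *
crop('pics/top0.png','pics/t_l.png',280,200,345,245,12)
crop('pics/scene0.png','pics/s_l.png',195,230,275,305,8)
crop('pics/scene0.png','pics/s_tr.png',130,240,200,345,6)
```

```text
(no output)
```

View pics/t_l.png

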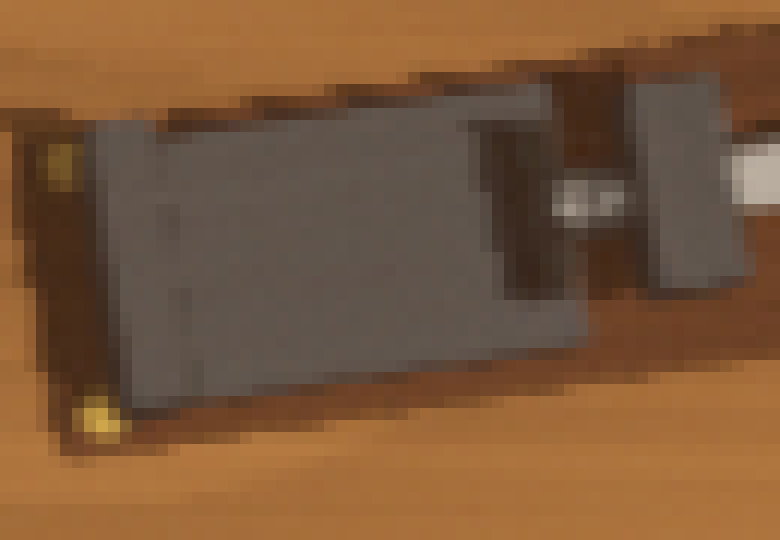

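View pics/s_l.png

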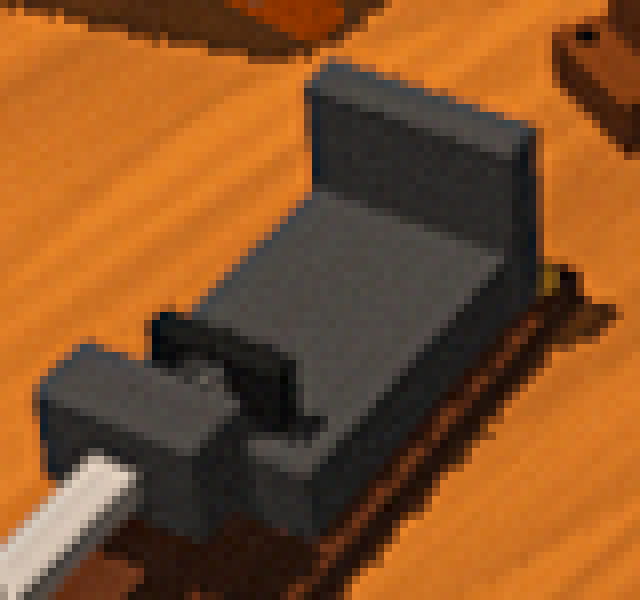

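View pics/s_tr.png

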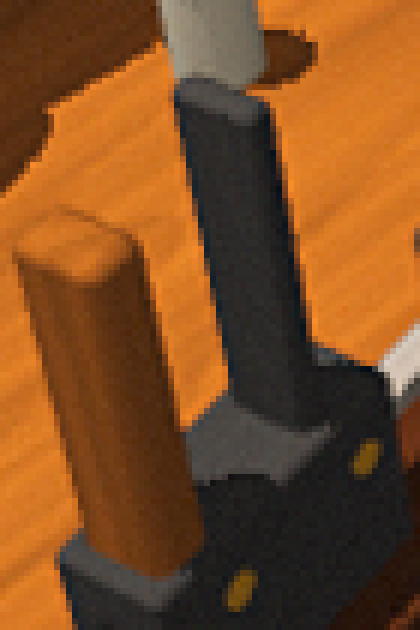

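Run:
```python
from h import *
def P(n,l,z,o,k): return np.array([onz(n,(o[0]+(x+.5)/k-.5,o[1]+(y+.5)/k-.5),z)[:2] for x,y in l])
o=(280,200)
S=P('top',[(65,167),(102,419)],14,o,12); print('Lscrews',S.round(1))
Rs=np.array([[635.6,-272.9],[581.5,-281.3]])
a=S.mean(0)-Rs.mean(0);L=np.linalg.norm(a);a/=L;print('axis',a,L,np.degrees(np.arctan2(a[1],a[0])))
d=Rs-S
print('side angles',np.degrees(np.arctan2(-d[:,1],-d[:,0])))
for nm,n,l,z,oo,k in [('jawinner','top',[(157,120),(195,400)],64,o,12),('jawouter','top',[(88,122),(130,410)],64,o,12),('bedR','top',[(555,85),(590,346)],32,o,12),('block front','top',[(630,83),(655,292)],62,o,12),('block back','top',[(718,75),(750,282)],62,o,12),
 ('bed/jaw sc','scene',[(318,192),(503,262)],32,(195,230),8),('jawtop inner sc','scene',[(310,92),(512,157)],64,(195,230),8),('bedR sc','scene',[(312,468)],32,(195,230),8),('blocktop sc back','scene',[(38,392),(195,452)],62,(195,230),8),('blocktop sc front','scene',[(88,345),(240,400)],62,(195,230),8),('trig top sc','scene',[(180,98),(262,120)],180,(130,240),6)]:
    q=P(n,l,z,oo,k); print(nm,q.round(1).tolist(),'mid',q.mean(0).round(1))
print('grip/trig top', P('top',[(570,70),(575,118),(555,75)],177,(275,185),5))
```

```text
Lscrews [[589.2   4.3]
 [535.1  -4.2]]
axis [-0.16508417  0.98627948] 280.99601724875083 99.50212385146786
side angles [99.49932863 99.5049194 ]
jawinner [[593.3, -12.1], [535.9, -20.3]] mid [564.6 -16.2]
jawouter [[592.7, 2.1], [533.6, -7.0]] mid [563.1  -2.5]
bedR [[606.3, -98.9], [550.8, -106.2]] mid [ 578.5 -102.6]
block front [[602.8, -110.0], [559.6, -115.0]] mid [ 581.2 -112.5]
block back [[604.8, -128.3], [561.9, -134.6]] mid [ 583.4 -131.5]
bed/jaw sc [[542.5, -20.4], [596.3, -12.6]] mid [569.4 -16.5]
jawtop inner sc [[543.3, -21.3], [598.5, -10.6]] mid [570.9 -15.9]
bedR sc [[608.7, -93.5]] mid [608.7 -93.5]
blocktop sc back [[568.5, -134.9], [608.8, -127.4]] mid [ 588.7 -131.2]
blocktop sc front [[565.9, -117.5], [605.0, -109.8]] mid [ 585.5 -113.6]
trig top sc [[594.4, -219.7], [616.2, -213.1]] mid [ 605.3 -216.4]
grip/trig top [[ 606.59751349 -217.02771109]
 [ 585.18971253 -218.78946638]
 [ 604.2456598  -210.28065128]]
```

Run:
```python
from h import *
def P(n,l,z,o,k): return np.array([onz(n,(o[0]+(x+.5)/k-.5,o[1]+(y+.5)/k-.5),z)[:2] for x,y in l])
for nm,l,z in [('rib',[(248,124),(282,120),(320,136),(288,147)],72),('mould',[(122,208),(242,122),(434,192),(318,290)],34),('mould left/front',[(122,208),(318,290)],34)]:
    q=P('scene',l,z,(240,160),5); print(nm,q.round(1).tolist(),q.mean(0).round(1))
    if len(q)==4: print(np.linalg.norm(np.roll(q,-1,0)-q,axis=1).round(1))
crop('pics/scene0.png','pics/s_m2.png',262,178,332,232,10)
```

```text
rib [[504.0, 212.7], [514.4, 225.6], [537.2, 224.1], [531.4, 206.8]] [521.8 217.3]
[16.5 22.9 18.3 28. ]
mould [[465.3, 165.7], [460.7, 266.5], [574.2, 268.4], [578.7, 165.7]] [519.7 216.6]
[100.9 113.5 102.7 113.4]
mould left/front [[465.3, 165.7], [578.7, 165.7]] [522.  165.7]
```

View pics/s_m2.png

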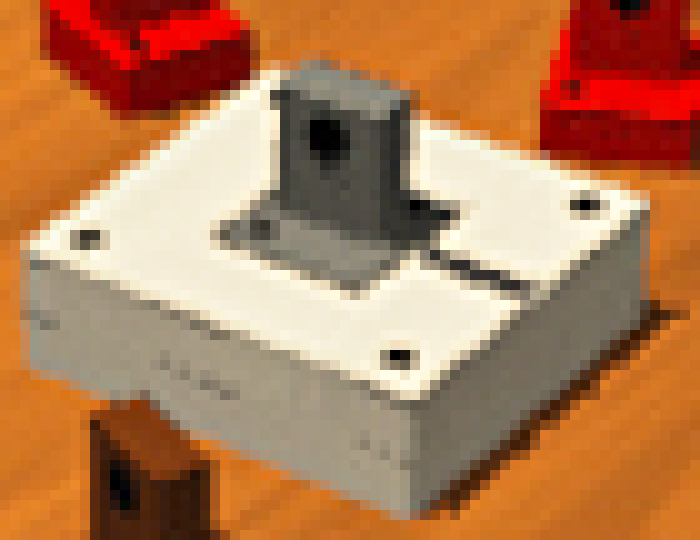

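```bash
cat >> h.py <<'E'
def go(target,yaw_y,st=None):
    """units for servo: tool down at target, tool y at yaw_y deg"""
    s=r.observe(); R=M(s['tcp_rot']); 
    d=R.T@(np.array(target,float)-s['tool_pos'])
    a=np.radians(yaw_y); x=np.array([0,0,-1.]); y=np.array([np.cos(a),np.sin(a),0]); R2=np.stack([x,y,np.cross(x,y)],1)
    rv=np.degrees(Ro.from_matrix(R.T@R2).as_rotvec())
    print('t',s['time'],'pos',s['tool_pos'].round(1),'ycur',np.degrees(np.arctan2(R[1,1],R[0,1])).round(1),'F',s['ft_force'].round(2),'w',round(s['gripper_width'],3)); print('shift',(d/40).round(3),'turn',rv.round(2))
E
python3 -c "
from h import *
go((519,215,236),-88)"
```

```text
t 0.1 pos [ 263.9 -538.2  235.9] ycur -63.9 F [ 0.07 -0.44 -0.44] w 0.995
shift [  0.022 -14.101 -14.015] turn [2.412e+01 1.000e-02 9.000e-02]
```

Request:
servo_tool:
  commands:
    - [1,[0,-14.1,-14.015],[24.1,0,0]]
    - [1,[0,-14.1,-14.015],[24.1,0,0]]
    - [1,[0,-14.1,-14.015],[24.1,0,0]]
    - [1,[0,-14.1,-14.015],[24.1,0,0]]
    - [1,[0,-14.1,-14.015],[24.1,0,0]]
    - [1,[0,-14.1,-14.015],[24.1,0,0]]
    - [1,[0,-14.1,-14.015],[24.1,0,0]]
    - [1,[0,-14.1,-14.015],[24.1,0,0]]
    - [1,[0,-14.1,-14.015],[24.1,0,0]]
    - [1,[0,-14.1,-14.015],[24.1,0,0]]
    - [1,[0,-14.1,-14.015],[24.1,0,0]]
    - [1,[0,-14.1,-14.015],[24.1,0,0]]

```text
time: 1.3
tool_pos: [456.6, 31.7, 236.6]
tcp_rot: [1.343, 1.571, -1.763]
ft_force: [0.0, -1.3, 0.6]
gripper_width: 1.005
```

```bash
python3 -c "
from h import *
go((519,215,150),-88)"
```

```text
t 1.3 pos [456.6  31.7 236.6] ycur -88.0 F [ 0.01 -1.28  0.62] w 1.005
shift [ 2.166 -4.525 -1.721] turn [ 0.02  0.   -0.  ]
```

Request:
servo_tool:
  commands:
    - [1,[1,-4.5,-1.7],[0,0,0]]
    - [1,[2,-4.5,-1.7],[0,0,0]]
    - [1,[2,-4.5,-1.7],[0,0,0]]
    - [1,[2,-4.5,-1.7],[0,0,0]]
    - [1,[2,-4.5,-1.7],[0,0,0]]
    - [1,[2,-4.5,-1.7],[0,0,0]]
    - [1,[2,-4.5,-1.7],[0,0,0]]
    - [1,[2,-4.5,-1.7],[0,0,0]]

```text
time: 2.1
tool_pos: [518.2, 210.4, 157.5]
tcp_rot: [2.869, 1.57, -0.239]
ft_force: [0.1, -0.6, 0.0]
gripper_width: 1.001
```

```bash
python3 -c "
from h import *
go((519,215,110),-88)
for n in('top','scene'): cv2.imwrite(f'pics/{n}1.png',r.camera(n)[:,:,::-1])
crop('pics/top1.png','pics/top1c.png',150,190,260,290,6)
crop('pics/scene1.png','pics/scene1c.png',230,90,370,240,4)
"
```

```text
t 2.1 pos [518.2 210.4 157.5] ycur -88.1 F [ 0.11 -0.6   0.01] w 1.001
shift [ 1.187 -0.114 -0.024] turn [-0.06 -0.04 -0.01]
```

View pics/scene1c.png

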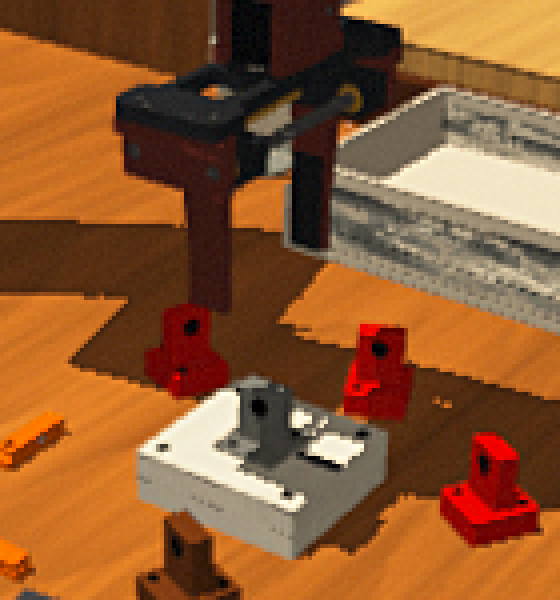

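The gripper is above the mould with its fingers straddling it: left tip at about (283,167), right tip at about (308,151). I'll use the known fingertip position to check the scene calibration.

```bash
python3 -c "
from h import *
p=r.observe()['tool_pos'];z=p[2]-14
for sy in(-57.5,-44,44,57.5):
  print(sy,[ (proj('scene',(p[0]+sx,p[1]+sy,z))).round(1).tolist() for sx in(-10,10)])
crop('pics/scene1.png','pics/scene1d.png',265,120,325,180,10)
"
```

```text
-57.5 [[274.6, 166.9], [282.0, 169.5]]
-44 [[278.5, 164.6], [285.8, 167.2]]
44 [[301.9, 150.9], [309.0, 153.2]]
57.5 [[305.3, 148.9], [312.4, 151.2]]
```

View pics/scene1d.png

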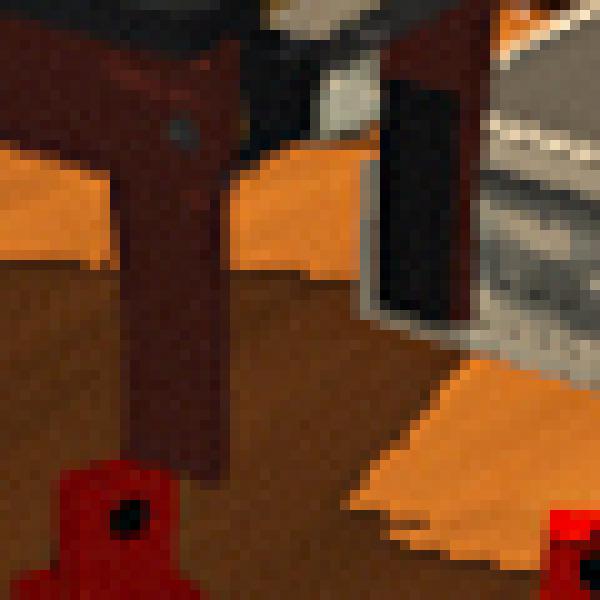

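View pics/top1c.png

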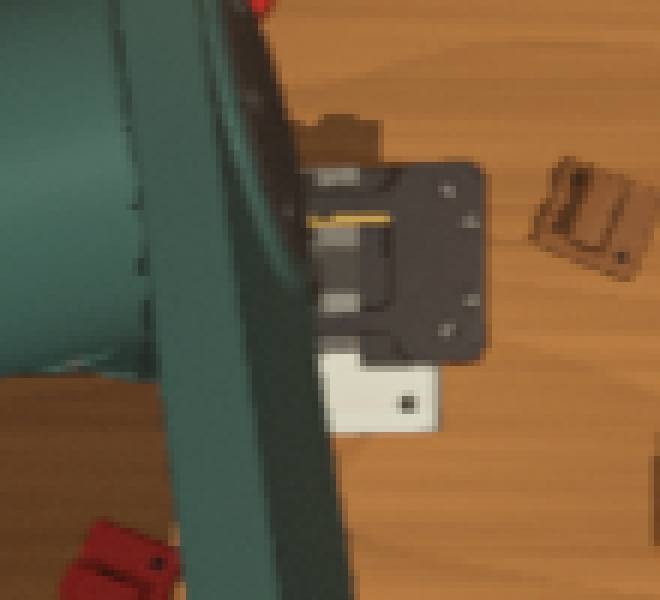

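Request:
servo_tool:
  commands:
    - [1,[1,0,-0.0],[0,0,0]]
    - [1,[1.2,0.0,-0.0],[0,0,0]]
    - [1,[1.2,0.0,-0.0],[0,0,0]]
    - [1,[1.2,0.0,-0.0],[0,0,0]]
    - [1,[1.2,0.0,-0.0],[0,0,0]]

```text
time: 2.7
tool_pos: [519.2, 212.0, 110.0]
tcp_rot: [-2.86, 1.569, 0.316]
ft_force: [0.1, -0.8, -0.2]
gripper_width: 1.001
```

```bash
python3 -c "
from h import *
go((519,214.3,56),-88)
cv2.imwrite('pics/scene2.png',r.camera('scene')[:,:,::-1])
crop('pics/scene2.png','pics/scene2c.png',250,130,340,230,6)
"
```

```text
t 2.7 pos [519.2 212.  110. ] ycur -88.0 F [ 0.07 -0.84 -0.16] w 1.001
shift [ 1.35  -0.057  0.005] turn [ 0.   -0.11  0.03]
```

View pics/scene2c.png

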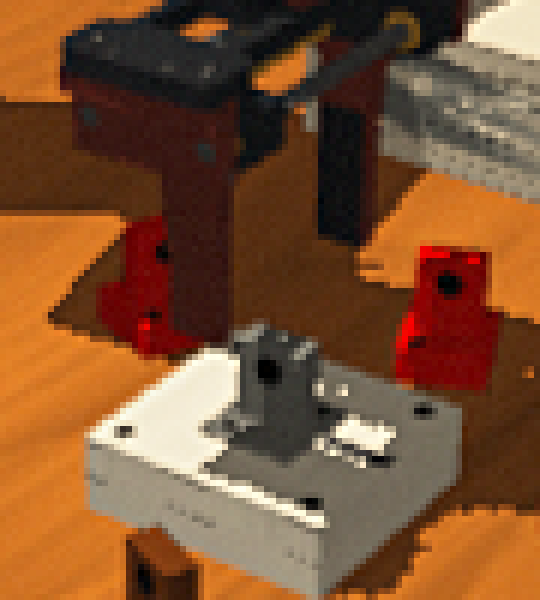

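The fingers straddle the rib: left tip at (285,187), right tip at (307,170), rib at (296,194). Descending.

Request:
servo_tool:
  commands:
    - [1,[0.7,-0.05,0],[0,0,0]]
    - [1,[1.35,-0.05,0],[0,0,0]]
    - [1,[1.35,-0.05,0],[0,0,0]]
    - [1,[1.35,-0.05,0],[0,0,0]]

```text
time: 3.15
tool_pos: [518.2, 213.9, 55.3]
tcp_rot: [-0.165, 1.571, 3.012]
ft_force: [-0.7, -0.2, 0.5]
gripper_width: 1.004
```

Request:
servo_tool:
  commands:
    - [-0.3,[0,0,0],[0,0,0]]
    - [-0.3,[0,0,0],[0,0,0]]
    - [-0.3,[0,0,0],[0,0,0]]
    - [-0.5,[0,0,0],[0,0,0]]
    - [-0.5,[0,0,0],[0,0,0]]

```text
time: 3.65
tool_pos: [518.3, 213.9, 55.0]
tcp_rot: [-2.633, 1.57, 0.543]
ft_force: [0.8, -0.4, 1.1]
gripper_width: 0.582
```

```bash
python3 -c "
from h import *
go((519,214.3,56),-88)
cv2.imwrite('pics/scene3.png',r.camera('scene')[:,:,::-1])
crop('pics/scene3.png','pics/scene3c.png',265,160,325,220,10)
"
```

```text
t 3.65 pos [518.3 213.9  55. ] ycur -88.0 F [ 0.82 -0.38  1.13] w 0.582
shift [-0.025 -0.009 -0.019] turn [ 0.02 -0.02  0.01]
```

View pics/scene3c.png

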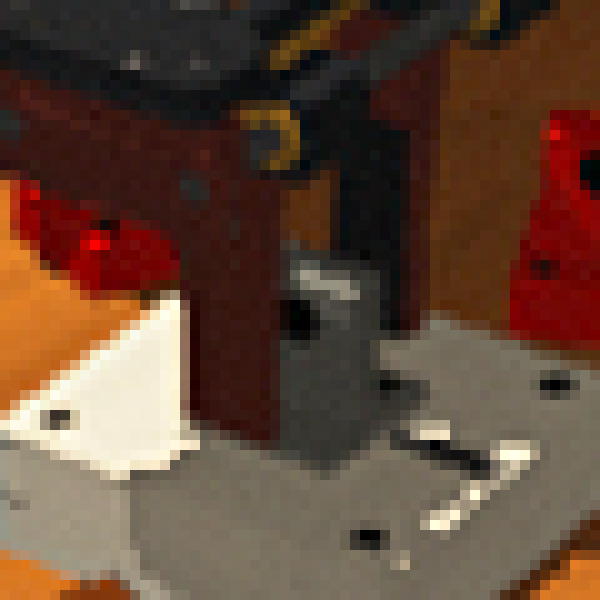

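The rib, at (298,196), lies between the fingers. Closing.

Request:
servo_tool:
  commands:
    - [-1,[0,0,0],[0,0,0]]
    - [-1,[0,0,0],[0,0,0]]
    - [-1,[0,0,0],[0,0,0]]
    - [-1,[0,0,0],[0,0,0]]
    - [-1,[0,0,0],[0,0,0]]
    - [-1,[0,0,0],[0,0,0]]
    - [-1,[0,0,0],[0,0,0]]

```text
time: 4.4
tool_pos: [518.1, 213.8, 54.6]
tcp_rot: [-0.609, 1.571, 2.568]
ft_force: [0.0, 0.0, -1.3]
gripper_width: 0.157
```

It gripped at 13.8 mm, which matches the 14 mm rib, with no side force. Lifting straight up.

Request:
servo_tool:
  commands:
    - [-1,[-0.3,0,0],[0,0,0]]
    - [-1,[-0.7,0,0],[0,0,0]]
    - [-1,[-1.2,0,0],[0,0,0]]
    - [-1,[-1.9,0,0],[0,0,0]]
    - [-1,[-2.6,0,0],[0,0,0]]
    - [-1,[-2.6,0,0],[0,0,0]]
    - [-1,[-2.6,0,0],[0,0,0]]
    - [-1,[-2.6,0,0],[0,0,0]]

```text
time: 5.2
tool_pos: [517.1, 213.6, 157.7]
tcp_rot: [0.167, 1.569, -2.939]
ft_force: [0.2, 0.7, -1.4]
gripper_width: 0.157
```

```bash
python3 -c "
from h import *
o=np.array([579.2,-90.4]);a=np.array([-.162,.987])
p=o+48.5*a;print(p)
go((p[0],p[1],160),9.3)
cv2.imwrite('pics/scene4.png',r.camera('scene')[:,:,::-1])
crop('pics/scene4.png','pics/scene4c.png',250,90,340,220,4.5)
"
```

```text
[571.343  -42.5305]
t 5.2 pos [517.1 213.6 157.7] ycur -88.0 F [ 0.22  0.68 -1.41] w 0.157
shift [-0.058  6.446 -1.13 ] turn [-9.729e+01  1.000e-01  8.000e-02]
```

View pics/scene4c.png

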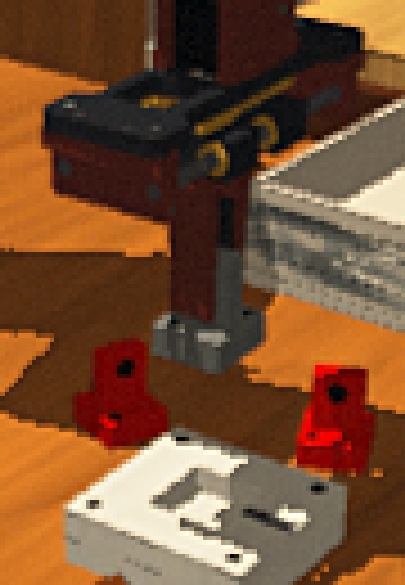

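The bracket hangs upright in the fingers, base at (297,166), and is clear of the mould. Carrying it to a point above the bed.

Request:
servo_tool:
  commands:
    - [-1,[0,0.7,-0.13],[-8,0,0]]
    - [-1,[0,1.4,-0.25],[-16,0,0]]
    - [-1,[0,2.1,-0.4],[-24,0,0]]
    - [-1,[0,2.8,-0.5],[-32,0,0]]
    - [-1,[0,3.5,-0.62],[-40,0,0]]
    - [-1,[0,4.2,-0.75],[-48,0,0]]
    - [-1,[0,4.9,-0.87],[-56,0,0]]
    - [-1,[0,5.5,-1.0],[-64,0,0]]
    - [-1,[0,6.1,-1.07],[-72,0,0]]
    - [-1,[0,6.47,-1.13],[-80,0,0]]
    - [-1,[0,6.47,-1.13],[-88,0,0]]
    - [-1,[0,6.47,-1.13],[-97.3,0,0]]

```text
time: 6.45
tool_pos: [571.5, -43.8, 157.0]
tcp_rot: [-1.959, 1.568, 2.908]
ft_force: [-0.3, 0.0, -1.7]
gripper_width: 0.161
```

Request:
servo_tool:
  commands:
    - [-1,[0.4,0,0],[0,0,0]]
    - [-1,[0.8,0,0],[0,0,0]]
    - [-1,[0.8,0,0],[0,0,0]]
    - [-1,[0.8,0,0],[0,0,0]]

```text
time: 6.85
tool_pos: [571.5, -43.0, 125.7]
tcp_rot: [-1.95, 1.568, 2.913]
ft_force: [0.2, -0.6, -1.4]
gripper_width: 0.158
```

```bash
python3 -c "
from h import *
o=np.array([579.2,-90.4]);a=np.array([-.162,.987])
p=o+47.5*a
go((p[0],p[1],120),9.3)
for n in('top','scene'): cv2.imwrite(f'pics/{n}5.png',r.camera(n)[:,:,::-1])
crop('pics/scene5.png','pics/scene5c.png',195,170,285,310,4)
crop('pics/top5.png','pics/top5c.png',230,170,380,270,5)
"
```

```text
t 6.85 pos [571.5 -43.  125.7] ycur 8.6 F [ 0.18 -0.63 -1.41] w 0.158
shift [ 0.142 -0.002  0.012] turn [-0.69 -0.06  0.15]
```

View pics/scene5c.png

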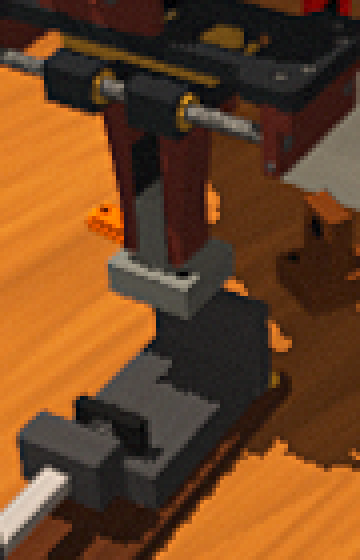

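View pics/top5c.png

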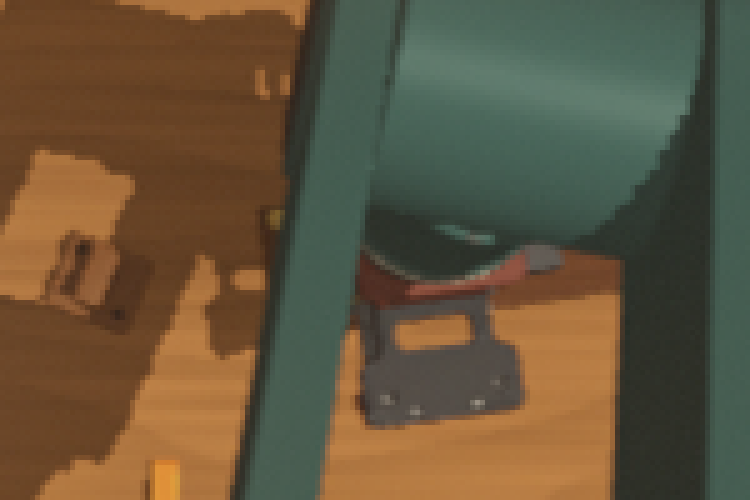

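```bash
python3 -c "
from h import *
crop('pics/scene5.png','pics/scene5d.png',215,220,275,265,12)
"
```

```text
(no output)
```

View pics/scene5d.png

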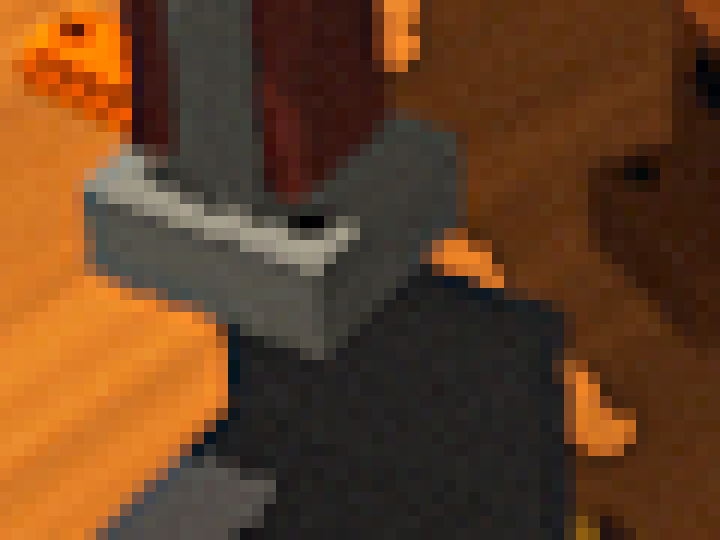

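```bash
python3 -c "
from h import *
def P(l,z,o=(215,220),k=12): return np.array([onz('scene',(o[0]+(x+.5)/k-.5,o[1]+(y+.5)/k-.5),z)[:2] for x,y in l])
a=np.array([-.162,.987]);b=np.array([-.987,-.162])
t=P([(85,190),(322,275),(462,137)],107); u=P([(88,268),(322,358)],89)
print(t.round(1),u.round(1))
print('centre top',((t[0]+t[2])/2).round(1),'from back edge', (t[:2].mean(0)+20*a).round(1),(u.mean(0)+20*a).round(1))
e=t[1]-t[0];print(np.linalg.norm(e),np.degrees(np.arctan2(e[1],e[0]))); e=t[2]-t[1];print(np.linalg.norm(e),np.degrees(np.arctan2(e[1],e[0])));e=u[1]-u[0];print(np.degrees(np.arctan2(e[1],e[0])))
"
```

```text
[[555.8 -61.8]
 [598.3 -55.5]
 [591.8 -16.5]] [[552.1 -59.3]
 [595.5 -53.8]]
centre top [573.8 -39.2] from back edge [573.8 -38.9] [570.5 -36.8]
42.977814711903605 8.402605584585213
39.55200109388134 99.37257398079423
7.2757250998449186
```

Request:
servo_tool:
  commands:
    - [-1,[0.4,0,0.08],[-0.7,0,0]]
    - [-1,[0.8,0,0.08],[-0.7,0,0]]
    - [-1,[1.1,0,0.08],[-0.7,0,0]]
    - [-1,[1.1,0,0.08],[-0.7,0,0]]
    - [-1,[1.1,0,0.08],[-0.7,0,0]]

```text
time: 7.45
tool_pos: [573.0, -46.3, 82.9]
tcp_rot: [2.825, 1.571, 1.417]
ft_force: [0.6, 0.9, -1.1]
gripper_width: 0.158
```

```bash
python3 -c "
from h import *
o=np.array([579.2,-90.4]);a=np.array([-.162,.987])
p=o+44.5*a
go((p[0],p[1],69),9.3)
cv2.imwrite('pics/scene6.png',r.camera('scene')[:,:,::-1])
crop('pics/scene6.png','pics/scene6c.png',195,220,285,300,8)
"
```

```text
t 7.45 pos [573.  -46.3  82.9] ycur 9.3 F [ 0.55  0.91 -1.14] w 0.158
shift [ 0.348 -0.026 -0.001] turn [ 0.01 -0.01 -0.  ]
```

View pics/scene6c.png

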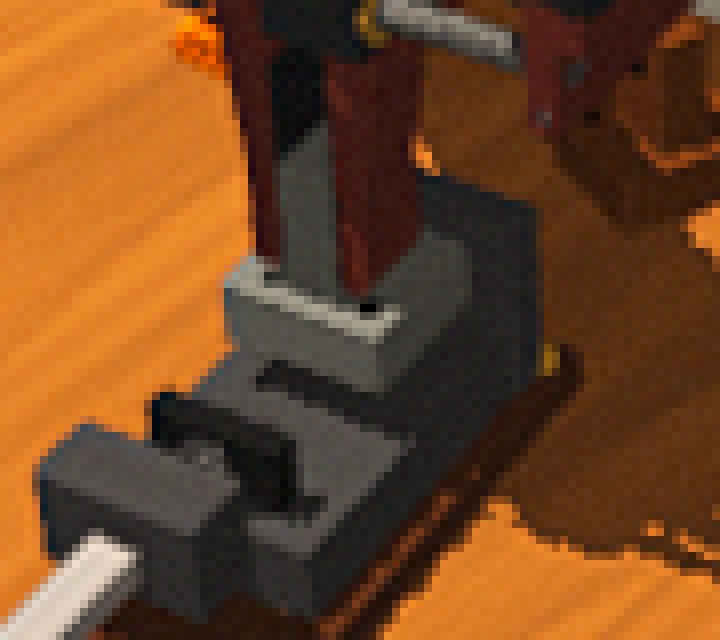

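The bracket, base at (234,258), hangs about 14 mm over the bed, square and centred. Lowering.

Request:
servo_tool:
  commands:
    - [-1,[0.15,-0.02,0],[0,0,0]]
    - [-1,[0.28,-0.02,0],[0,0,0]]
    - [-1,[0.33,-0.02,0],[0,0,0]]
    - [-1,[0.33,-0.02,0],[0,0,0]]
    - [-1,[0.33,-0.02,0],[0,0,0]]

```text
time: 8.0
tool_pos: [572.1, -46.5, 69.4]
tcp_rot: [-2.387, 1.571, 2.487]
ft_force: [-0.1, -0.2, -1.6]
gripper_width: 0.16
```

Request:
servo_tool:
  commands:
    - [-1,[0.02,0,0],[0,0,0]]
    - [-1,[0.03,0,0],[0,0,0]]
    - [-1,[0.03,0,0],[0,0,0]]

```text
time: 8.3
tool_pos: [572.3, -46.5, 68.6]
tcp_rot: [1.351, 1.57, -0.058]
ft_force: [-1.8, 0.7, 2.3]
gripper_width: 0.153
```

The upward force shows contact with the bed. Releasing.

Request:
servo_tool:
  commands:
    - [-0.5,[0,0,0],[0,0,0]]
    - [-0.3,[0,0,0],[0,0,0]]
    - [-0.2,[0,0,0],[0,0,0]]
    - [-0.2,[0,0,0],[0,0,0]]
    - [-0.2,[0,0,0],[0,0,0]]
    - [-0.2,[0,0,0],[0,0,0]]

```text
time: 8.9
tool_pos: [572.1, -46.5, 68.2]
tcp_rot: [-3.002, 1.571, 1.873]
ft_force: [-0.7, 0.4, -0.1]
gripper_width: 0.396
```

Request:
servo_tool:
  commands:
    - [-0.2,[-0.5,0,0],[0,0,0]]
    - [-0.2,[-1.5,0,0],[0,0,0]]
    - [-0.2,[-2.5,0,0],[0,0,0]]
    - [-0.2,[-3.4,0,0],[0,0,0]]
    - [-0.2,[-3.4,0,0],[0,0,0]]
    - [-0.2,[-3.4,0,0],[0,0,0]]

```text
time: 9.5
tool_pos: [572.5, -46.6, 205.0]
tcp_rot: [1.247, 1.569, -0.162]
ft_force: [-0.4, 0.5, -0.3]
gripper_width: 0.402
```

```bash
python3 -c "
from h import *
cv2.imwrite('pics/scene7.png',r.camera('scene')[:,:,::-1])
crop('pics/scene7.png','pics/scene7c.png',195,220,285,300,8)
o=np.array([579.2,-90.4]);a=np.array([-.162,.987])
p=o-90*a
go((p[0],p[1],200),9.3)
"
```

```text
t 9.55 pos [571.5 -46.4 203.7] ycur 9.3 F [-0.23 -0.06  0.48] w 0.402
shift [0.091 0.012 3.367] turn [ 0.01 -0.02  0.04]
```

View pics/scene7c.png

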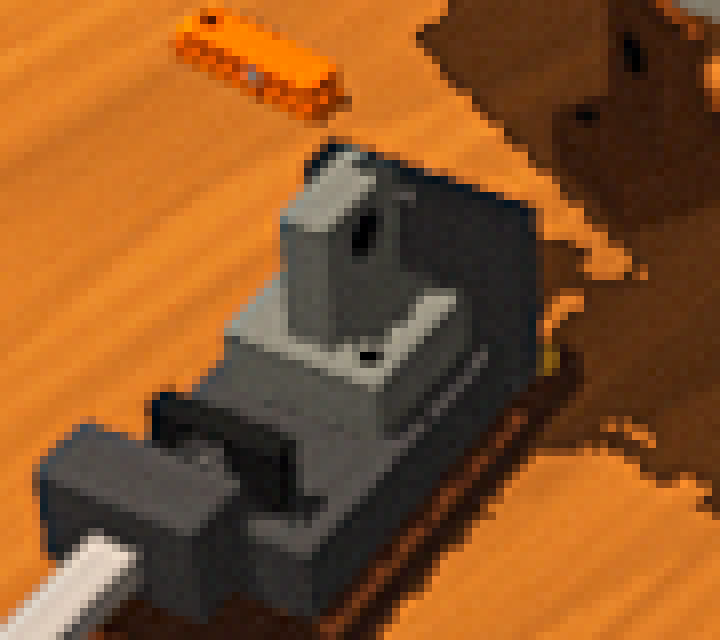

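The bracket stands upright on the bed and is released, base at about (238,262), rib at about (234,248). I'll measure it and shut the fingers for the trigger.

```bash
python3 -c "
from h import *
def P(l,z,o=(195,220),k=8): return np.array([onz('scene',(o[0]+(x+.5)/k-.5,o[1]+(y+.5)/k-.5),z)[:2] for x,y in l])
a=np.array([-.162,.987]);b=np.array([-.987,-.162]);O=np.array([582.3,-90.2])
for nm,l,z in [('top',[(228,335),(382,380),(470,302)],50),('bottom',[(382,434),(230,375)],32),('ribtop',[(283,215),(330,238),(378,180)],86),('padtop',[(150,398),(298,437)],54)]:
  q=P(l,z)-O; print(nm,np.c_[q@a,q@b].round(1).tolist())
"
```

```text
top [[27.5, 20.1], [31.2, -20.4], [65.0, -23.4]]
bottom [[32.2, -18.6], [32.6, 24.7]]
ribtop [[34.2, 6.4], [32.3, -7.7], [55.7, -5.6]]
padtop [[-3.1, 19.9], [1.9, -17.1]]
```

Request:
servo_tool:
  commands:
    - [-1,[0,0,0.8],[0,0,0]]
    - [-1,[0,0,1.7],[0,0,0]]
    - [-1,[0,0,2.5],[0,0,0]]
    - [-1,[0,0,3.1],[0,0,0]]
    - [-1,[0,0,3.1],[0,0,0]]
    - [-1,[0,0,3.1],[0,0,0]]

```text
time: 10.15
tool_pos: [590.9, -168.5, 202.2]
tcp_rot: [-2.27, 1.567, 2.604]
ft_force: [0.5, 0.2, -0.1]
gripper_width: 0.008
```

Request:
servo_tool:
  commands:
    - [-1,[0.5,0,0],[0,0,0]]
    - [-1,[0.85,0,0],[0,0,0]]
    - [-1,[0.85,0,0.3],[0,0,0]]
    - [-1,[0.85,0,0.5],[0,0,0]]
    - [-1,[0.85,0,0.5],[0,0,0]]
    - [-1,[0.85,0,0.5],[0,0,0]]

```text
time: 10.75
tool_pos: [595.9, -189.1, 171.0]
tcp_rot: [1.19, 1.57, -0.219]
ft_force: [-0.2, -0.6, -0.1]
gripper_width: 0.007
```

```bash
cat >> h.py <<'E'
def look(i):
    s=r.observe(); A=np.array([-.162,.987]);B=np.array([-.987,-.162]);q=s['tool_pos'][:2]-np.array([579.2,-90.4])
    print('t',round(s['time'],2),'along',(q@A).round(1),'cross',(q@B).round(1),'z',s['tool_pos'][2].round(1),'Falong',(s['ft_force'][:2]@A).round(2),'F',s['ft_force'].round(2))
    cv2.imwrite(f'pics/s{i}.png',r.camera('scene')[:,:,::-1])
E
python3 -c "
from h import *
look(8)
crop('pics/s8.png','pics/s8c.png',125,205,275,345,5)
"
```

```text
t 10.75 along -100.2 cross -0.5 z 171.0 Falong -0.55 F [-0.16 -0.58 -0.13]
```

View pics/s8c.png

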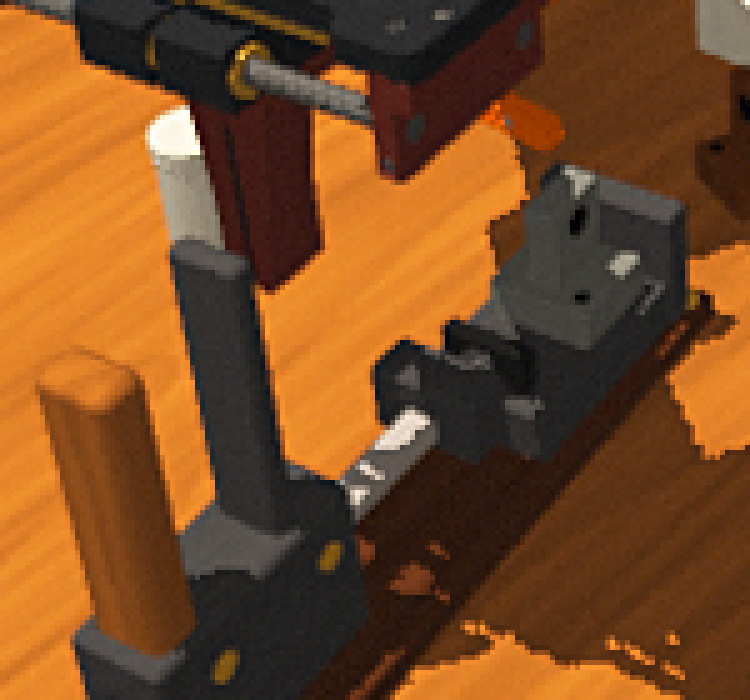

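The shut fingers at (178,245) stand about 10 mm in front of the trigger at (172,275). First squeeze, in steps.

Request:
servo_tool:
  commands:
    - [-1,[0.07,0,0.1],[0,0,0]]
    - [-1,[0.07,0,0.2],[0,0,0]]
    - [-1,[0.07,0,0.3],[0,0,0]]
    - [-1,[0.07,0,0.4],[0,0,0]]
    - [-1,[0.07,0,0.4],[0,0,0]]

```text
time: 11.3
tool_pos: [597.7, -203.4, 167.5]
tcp_rot: [-3.031, 1.568, 1.844]
ft_force: [-0.7, 4.2, 0.7]
gripper_width: 0.008
```

```bash
python3 -c "
from h import *
look(9)"
```

```text
t 11.3 along -114.5 cross 0.0 z 167.5 Falong 4.28 F [-0.68  4.23  0.72]
```

Request:
servo_tool:
  commands:
    - [-1,[0,0,0.1],[0,0,0]]
    - [-1,[0,0,0.2],[0,0,0]]
    - [-1,[0,0,0.3],[0,0,0]]
    - [-1,[0,0,0.4],[0,0,0]]
    - [-1,[0,0,0.5],[0,0,0]]
    - [-1,[0,0,0.6],[0,0,0]]
    - [-1,[0,0,0.65],[0,0,0]]
    - [-1,[0,0,0.65],[0,0,0]]

```text
time: 12.15
tool_pos: [600.9, -227.6, 165.9]
tcp_rot: [-2.727, 1.564, 2.148]
ft_force: [-1.1, 7.9, -3.9]
gripper_width: 0.005
```

```bash
python3 -c "
from h import *
look(10)
crop('pics/s10.png','pics/s10c.png',125,205,275,345,5)
"
```

```text
t 12.15 along -138.9 cross 0.8 z 165.9 Falong 7.94 F [-1.06  7.87 -3.95]
```

View pics/s10c.png

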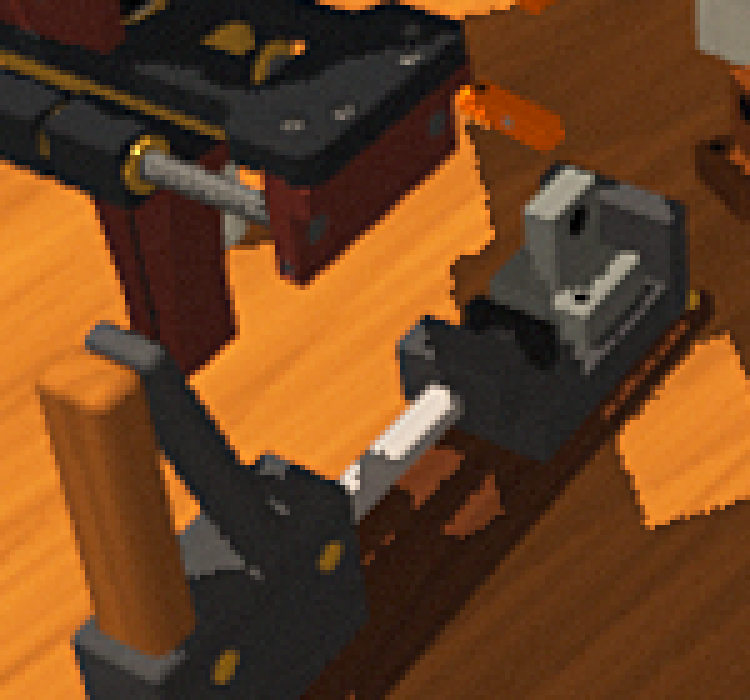

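The trigger, top at (150,272), is squeezed near the grip. The jaw has advanced, its corner moving from (200,279) to (205,276), and the bracket is unmoved. Releasing for the next stroke.

Request:
servo_tool:
  commands:
    - [-1,[0,0,-0.3],[0,0,0]]
    - [-1,[0,0,-0.6],[0,0,0]]
    - [-1,[0,0,-0.75],[0,0,0]]
    - [-1,[0,0,-0.75],[0,0,0]]
    - [-1,[0,0,-0.75],[0,0,0]]
    - [-1,[0,0,-0.75],[0,0,0]]

```text
time: 12.8
tool_pos: [597.6, -200.8, 167.7]
tcp_rot: [0.69, 1.57, -0.719]
ft_force: [-0.2, -0.8, 0.2]
gripper_width: 0.006
```

```bash
python3 -c "
from h import *
look(11)
crop('pics/s11.png','pics/s11c.png',190,225,280,305,8)
crop('pics/s8.png','pics/s8d.png',190,225,280,305,8)
"
```

```text
t 12.8 along -112.0 cross -0.3 z 167.7 Falong -0.8 F [-0.23 -0.85  0.17]
```

View pics/s11c.png

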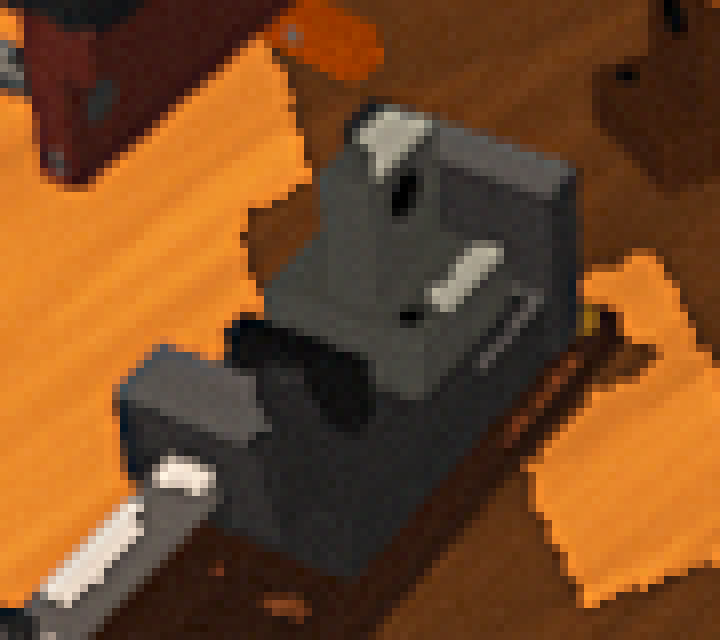

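View pics/s8d.png

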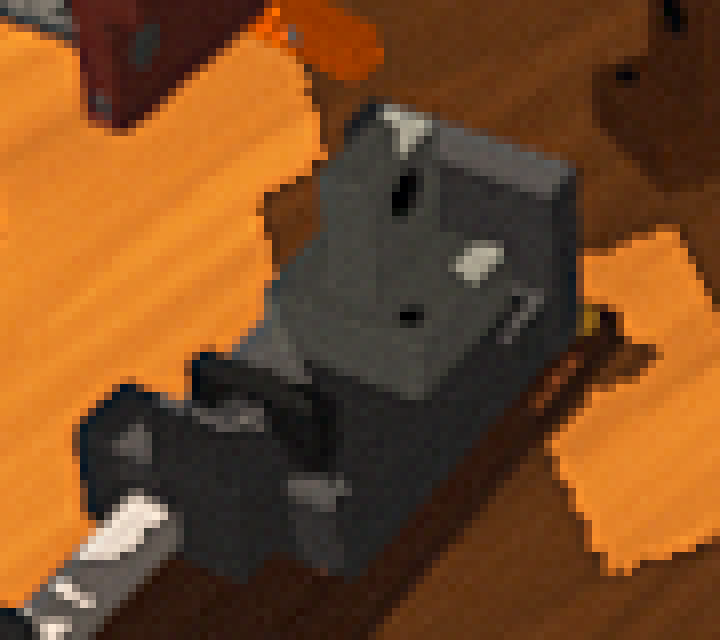

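```bash
cat >> h.py <<'E'
def al(px,z,o=(190,225),k=8):
    q=onz('scene',(o[0]+(px[0]+.5)/k-.5,o[1]+(px[1]+.5)/k-.5),z)[:2]-np.array([582.3,-90.2]); return round(float(q@np.array([-.162,.987])),1)
E
python3 -c "
from h import *
print('block back corner travel (nominal -47):',al((78,425),62)+47,al((118,390),62)+47)
print('pad back-left top',al((192,358),54),al((230,322),54))
print('cast back-right bottom',al((420,402),32)+20)
"
```

```text
block back corner travel (nominal -47): 6.899999999999999 20.3
pad back-left top -2.9 11.5
cast back-right bottom 49.7
```

Each stroke gives about 13.5 mm, so travel is now about 20 mm. Second squeeze.

Request:
servo_tool:
  commands:
    - [-1,[0,0,0.1],[0,0,0]]
    - [-1,[0,0,0.2],[0,0,0]]
    - [-1,[0,0,0.3],[0,0,0]]
    - [-1,[0,0,0.4],[0,0,0]]
    - [-1,[0,0,0.5],[0,0,0]]
    - [-1,[0,0,0.6],[0,0,0]]
    - [-1,[0,0,0.65],[0,0,0]]
    - [-1,[0,0,0.65],[0,0,0]]

```text
time: 13.65
tool_pos: [600.6, -224.3, 166.1]
tcp_rot: [-2.769, 1.566, 2.106]
ft_force: [1.0, 7.5, -2.9]
gripper_width: 0.007
```

```bash
python3 -c "
from h import *
look(12)
crop('pics/s12.png','pics/s12c.png',190,225,280,305,8)
"
```

```text
t 13.65 along -135.6 cross 0.6 z 166.1 Falong 7.27 F [ 1.02  7.54 -2.94]
```

View pics/s12c.png

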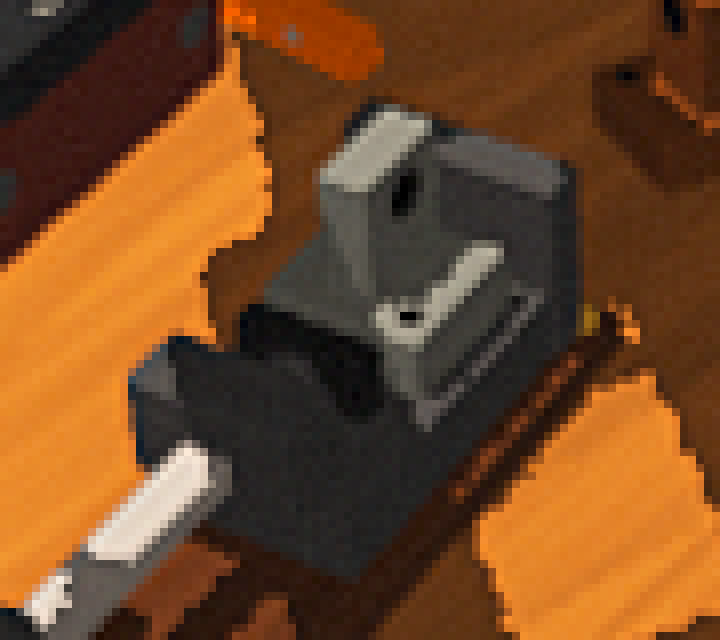

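Request:
servo_tool:
  commands:
    - [-1,[0,0,0.06],[0,0,0]]
    - [-1,[0,0,0.12],[0,0,0]]
    - [-1,[0,0,0.17],[0,0,0]]
    - [-1,[0,0,0.17],[0,0,0]]

```text
time: 14.1
tool_pos: [601.1, -230.6, 165.9]
tcp_rot: [-2.651, 1.565, 2.224]
ft_force: [-1.3, 8.8, -3.2]
gripper_width: 0.006
```

```bash
python3 -c "
from h import *
look(13)
crop('pics/s13.png','pics/s13c.png',190,225,280,305,8)
"
```

```text
t 14.1 along -141.9 cross 1.1 z 165.9 Falong 8.94 F [-1.29  8.84 -3.2 ]
```

View pics/s13c.png

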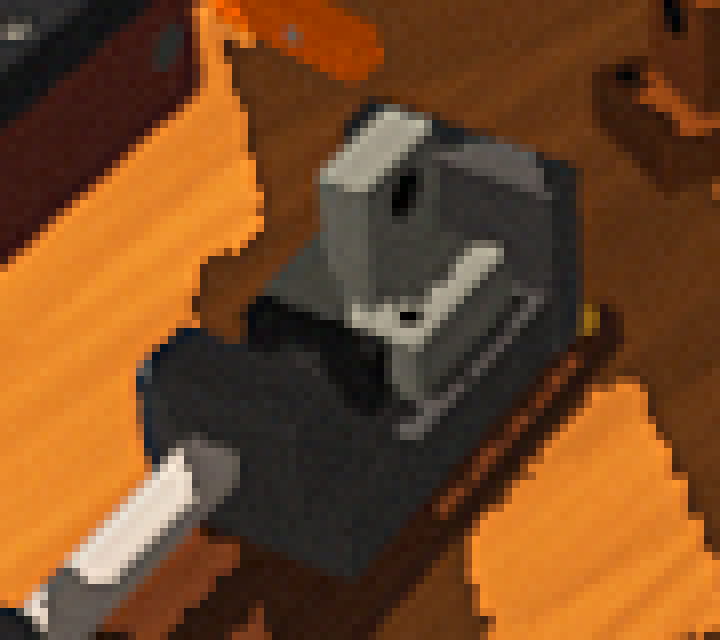

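```bash
python3 -c "
from h import *
print(al((130,378),62)+47,al((142,367),62)+47, al((250,300),54))"
```

```text
24.8 29.0 20.2
```

Request:
servo_tool:
  commands:
    - [-1,[0,0,-0.3],[0,0,0]]
    - [-1,[0,0,-0.6],[0,0,0]]
    - [-1,[0,0,-0.9],[0,0,0]]
    - [-1,[0,0,-0.9],[0,0,0]]
    - [-1,[0,0,-0.9],[0,0,0]]
    - [-1,[0,0,-0.9],[0,0,0]]
    - [-1,[0,0,-0.9],[0,0,0]]
    - [-1,[0,0,-0.9],[0,0,0]]

```text
time: 14.95
tool_pos: [596.9, -197.7, 167.4]
tcp_rot: [0.567, 1.571, -0.841]
ft_force: [-0.3, 1.2, -0.1]
gripper_width: 0.003
```

```bash
python3 -c "
from h import *
look(14)
crop('pics/s14.png','pics/s14c.png',190,225,280,305,8)
"
```

```text
t 14.95 along -108.8 cross -0.1 z 167.4 Falong 1.21 F [-0.32  1.17 -0.08]
```

View pics/s14c.png

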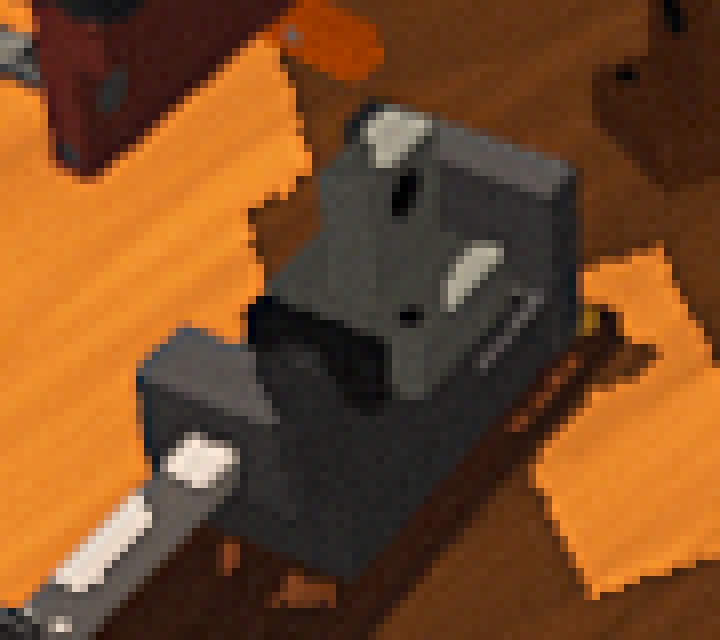

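Travel is about 28 mm, with the pad at (229,263) just short of the bracket. Third squeeze, watching the force.

Request:
servo_tool:
  commands:
    - [-1,[0,0,0.1],[0,0,0]]
    - [-1,[0,0,0.2],[0,0,0]]
    - [-1,[0,0,0.3],[0,0,0]]
    - [-1,[0,0,0.4],[0,0,0]]
    - [-1,[0,0,0.5],[0,0,0]]
    - [-1,[0,0,0.55],[0,0,0]]
    - [-1,[0,0,0.55],[0,0,0]]

```text
time: 15.7
tool_pos: [599.8, -217.4, 166.5]
tcp_rot: [-2.931, 1.567, 1.943]
ft_force: [1.0, 7.4, -1.5]
gripper_width: 0.005
```

Request:
servo_tool:
  commands:
    - [-1,[0,0,0.05],[0,0,0]]
    - [-1,[0,0,0.1],[0,0,0]]
    - [-1,[0,0,0.15],[0,0,0]]
    - [-1,[0,0,0.15],[0,0,0]]

```text
time: 16.1
tool_pos: [600.5, -222.6, 166.0]
tcp_rot: [-2.848, 1.565, 2.026]
ft_force: [1.0, 7.2, -3.4]
gripper_width: 0.009
```

```bash
python3 -c "
from h import *
look(15)
crop('pics/s15.png','pics/s15c.png',190,225,280,305,8)
"
```

```text
t 16.1 along -133.9 cross 0.4 z 166.0 Falong 6.96 F [ 1.05  7.23 -3.39]
```

View pics/s15c.png

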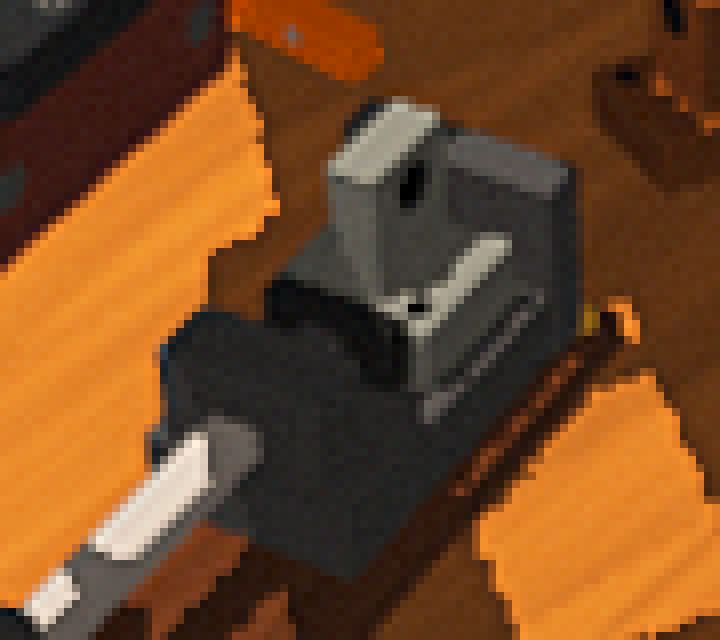

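The pad has reached the bracket and pushed it about 2 mm; its rib moved from (238,245) to (239,244). Continuing in small steps.

Request:
servo_tool:
  commands:
    - [-1,[0,0,0.05],[0,0,0]]
    - [-1,[0,0,0.1],[0,0,0]]
    - [-1,[0,0,0.1],[0,0,0]]

```text
time: 16.45
tool_pos: [600.7, -226.3, 165.8]
tcp_rot: [-2.763, 1.564, 2.112]
ft_force: [1.2, 7.5, -4.1]
gripper_width: 0.004
```

Request:
servo_tool:
  commands:
    - [-1,[0,0,0.05],[0,0,0]]
    - [-1,[0,0,0.1],[0,0,0]]
    - [-1,[0,0,0.1],[0,0,0]]

```text
time: 16.75
tool_pos: [601.0, -230.1, 165.7]
tcp_rot: [-2.698, 1.564, 2.177]
ft_force: [-0.8, 8.2, -2.8]
gripper_width: 0.002
```

```bash
python3 -c "
from h import *
look(16)
crop('pics/s16.png','pics/s16c.png',190,225,280,305,8)
"
```

```text
t 16.75 along -141.4 cross 1.1 z 165.7 Falong 8.18 F [-0.77  8.16 -2.83]
```

View pics/s16c.png

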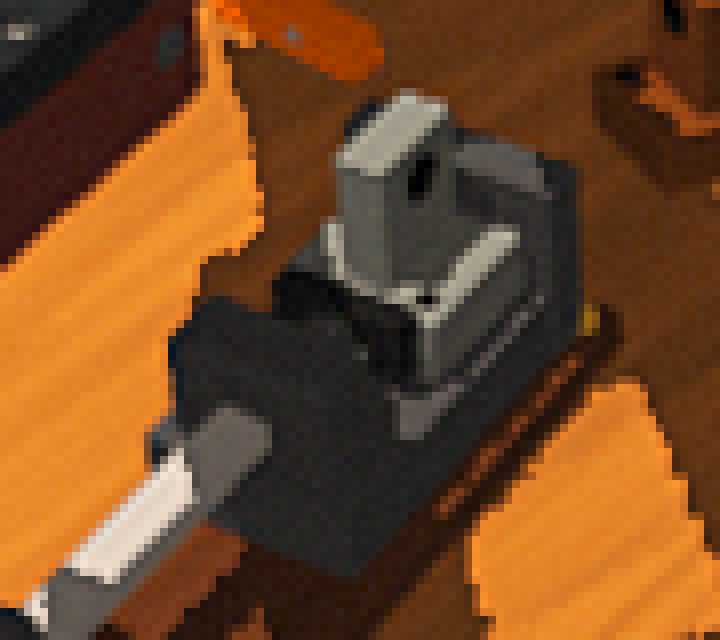

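```bash
python3 -c "
from h import *
print('rib', al((322,182),86),al((340,170),86),'jaw',al((165,347),62)+47,al((177,337),62)+47)"
```

```text
rib 32.0 37.6 jaw 37.0 41.1
```

Request:
servo_tool:
  commands:
    - [-1,[0,0,-0.3],[0,0,0]]
    - [-1,[0,0,-0.6],[0,0,0]]
    - [-1,[0,0,-0.87],[0,0,0]]
    - [-1,[0,0,-0.87],[0,0,0]]
    - [-1,[0,0,-0.87],[0,0,0]]
    - [-1,[0,0,-0.87],[0,0,0]]
    - [-1,[0,0,-0.87],[0,0,0]]
    - [-1,[0,0,-0.87],[0,0,0]]

```text
time: 17.6
tool_pos: [597.1, -198.9, 167.5]
tcp_rot: [0.934, 1.571, -0.474]
ft_force: [1.3, -0.6, 0.1]
gripper_width: 0.007
```

```bash
python3 -c "
from h import *
look(17)
crop('pics/s17.png','pics/s17c.png',190,225,280,305,8)
"
```

```text
t 17.6 along -110.0 cross -0.1 z 167.5 Falong -0.82 F [ 1.29 -0.62  0.08]
```

View pics/s17c.png

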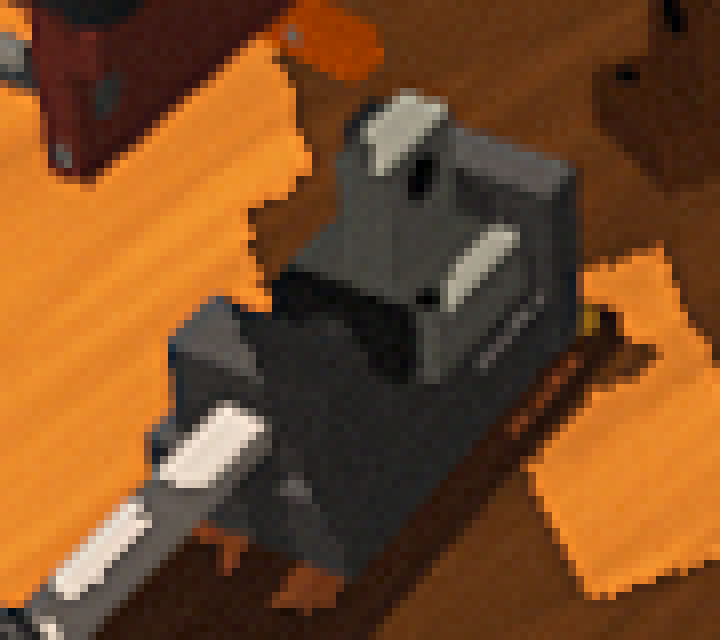

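The bracket now stands against the fixed jaw, having moved 5.6 mm to about 55, with the pad touching. Final squeeze: quick first part, then small steps by force. Free is about 7.5 N, so the target is about 16 N.

Request:
servo_tool:
  commands:
    - [-1,[0,0,0.1],[0,0,0]]
    - [-1,[0,0,0.2],[0,0,0]]
    - [-1,[0,0,0.25],[0,0,0]]
    - [-1,[0,0,0.25],[0,0,0]]

```text
time: 18.05
tool_pos: [598.3, -207.3, 167.3]
tcp_rot: [-2.98, 1.568, 1.894]
ft_force: [-0.0, 5.0, 1.7]
gripper_width: 0.001
```

Request:
servo_tool:
  commands:
    - [-1,[0,0,0.05],[0,0,0]]
    - [-1,[0,0,0.1],[0,0,0]]
    - [-1,[0,0,0.1],[0,0,0]]

```text
time: 18.35
tool_pos: [598.8, -210.4, 167.1]
tcp_rot: [-2.993, 1.567, 1.882]
ft_force: [0.1, 6.7, 1.7]
gripper_width: 0.003
```

Request:
servo_tool:
  commands:
    - [-1,[0,0,0.05],[0,0,0]]
    - [-1,[0,0,0.1],[0,0,0]]
    - [-1,[0,0,0.1],[0,0,0]]

```text
time: 18.65
tool_pos: [599.3, -213.6, 166.9]
tcp_rot: [-2.992, 1.565, 1.883]
ft_force: [-0.4, 8.5, 1.5]
gripper_width: 0.01
```

```bash
python3 -c "
from h import *
look(18)
crop('pics/s18.png','pics/s18c.png',190,225,280,305,8)
"
```

```text
t 18.65 along -124.8 cross 0.1 z 166.9 Falong 8.47 F [-0.4   8.52  1.51]
```

View pics/s18c.png

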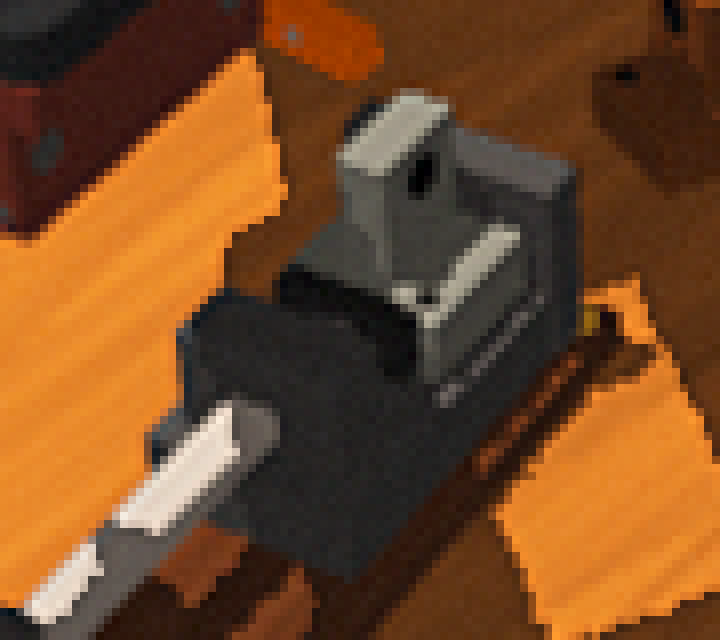

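```bash
python3 -c "
from h import *
print('jaw',al((170,340),62)+47,al((180,328),62)+47,'pad',al((272,272),54),al((282,268),54))
for i in (17,18):
  crop(f'pics/s{i}.png',f'pics/j{i}.png',205,250,250,285,16)
"
```

```text
jaw 39.5 44.0 pad 31.0 33.3
```

View pics/j17.png

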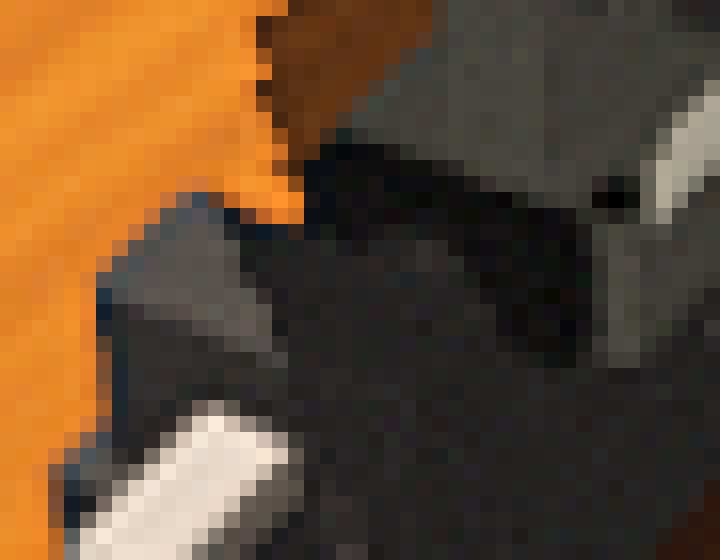

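View pics/j18.png

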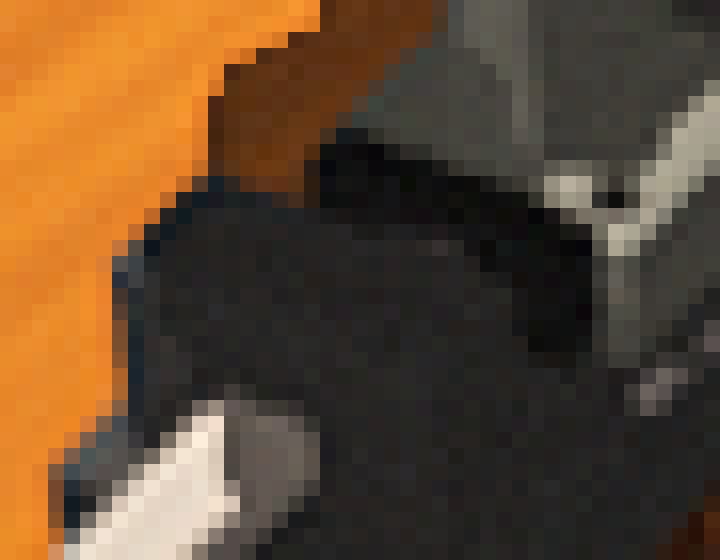

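The jaw has advanced about 1 px, roughly 3 mm, and the bracket is steady. Continuing in small steps.

Request:
servo_tool:
  commands:
    - [-1,[0,0,0.05],[0,0,0]]
    - [-1,[0,0,0.1],[0,0,0]]
    - [-1,[0,0,0.1],[0,0,0]]

```text
time: 19.0
tool_pos: [599.8, -216.7, 166.6]
tcp_rot: [-2.989, 1.564, 1.886]
ft_force: [0.4, 12.2, 0.8]
gripper_width: 0.008
```

Request:
servo_tool:
  commands:
    - [-1,[0,0,0.05],[0,0,0]]
    - [-1,[0,0,0.1],[0,0,0]]
    - [-1,[0,0,0.1],[0,0,0]]

```text
time: 19.3
tool_pos: [600.2, -219.8, 166.1]
tcp_rot: [-2.976, 1.562, 1.899]
ft_force: [-0.1, 13.4, -0.8]
gripper_width: 0.003
```

```bash
python3 -c "
from h import *
look(19)
crop('pics/s19.png','pics/j19.png',205,250,250,285,16)
"
```

```text
t 19.3 along -131.1 cross 0.2 z 166.1 Falong 13.21 F [-0.15 13.36 -0.79]
```

View pics/j19.png

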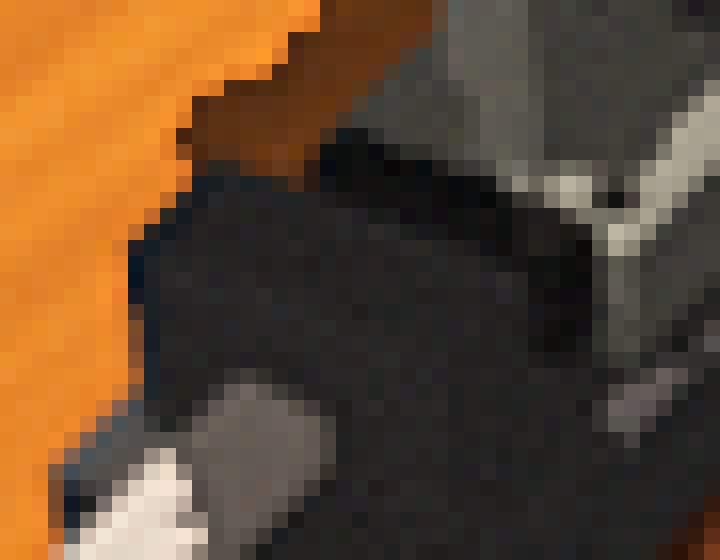

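The pad and bracket are still while the jaw has closed about 3 mm onto the spring. At 13.2 N that is roughly 12 N of clamping. A bit more.

Request:
servo_tool:
  commands:
    - [-1,[0,0,0.05],[0,0,0]]
    - [-1,[0,0,0.1],[0,0,0]]
    - [-1,[0,0,0.13],[0,0,0]]
    - [-1,[0,0,0.13],[0,0,0]]
    - [-1,[0,0,0.13],[0,0,0]]

```text
time: 19.85
tool_pos: [600.8, -223.5, 165.5]
tcp_rot: [-2.967, 1.56, 1.908]
ft_force: [1.8, 16.6, -2.2]
gripper_width: 0.004
```

```bash
python3 -c "
from h import *
look(20);look(21);look(22)
crop('pics/s22.png','pics/j22.png',205,250,250,285,16)
crop('pics/s22.png','pics/s22c.png',125,205,275,345,5)
"
```

```text
t 19.85 along -134.9 cross 0.3 z 165.5 Falong 16.09 F [ 1.83 16.6  -2.17]
t 19.9 along -134.9 cross 0.3 z 165.6 Falong 15.58 F [ 1.85 16.09 -1.84]
t 19.95 along -134.9 cross 0.3 z 165.5 Falong 16.26 F [ 1.1  16.65 -2.57]
```

View pics/j22.png

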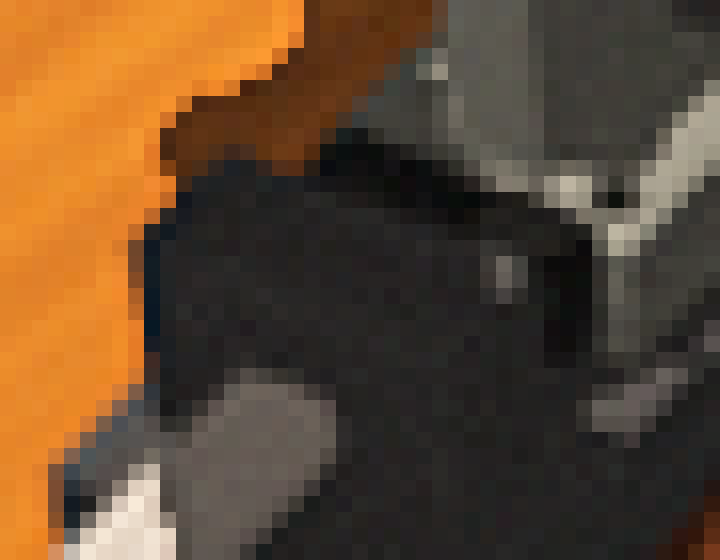

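View pics/s22c.png

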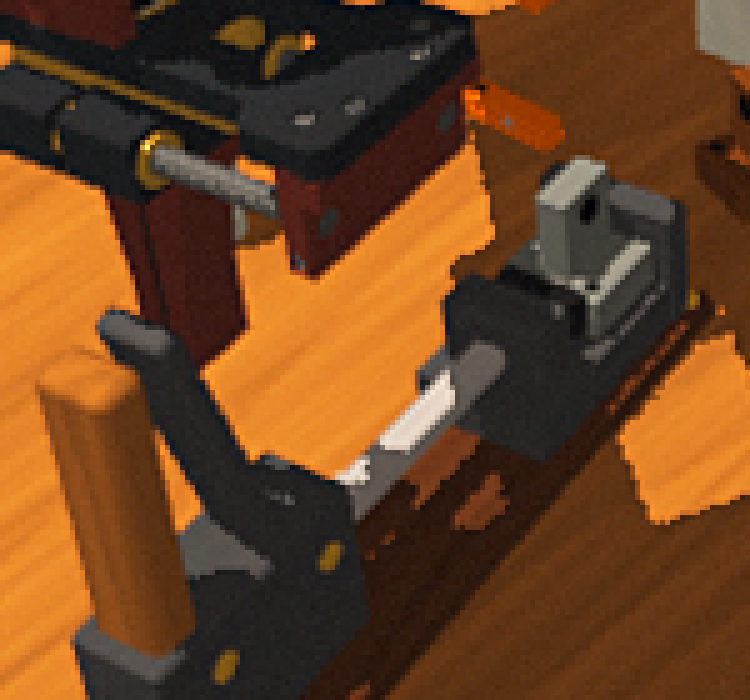

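Force is 16 N, which makes about 17–18 N of clamping, with the pad about halfway in. The bracket is square against the jaw and unmoved. Checking that it holds, then handing in.

Request:
servo_tool:
  commands:
    - [-1,[0,0,0],[0,0,0]]
    - [-1,[0,0,0],[0,0,0]]
    - [-1,[0,0,0],[0,0,0]]
    - [-1,[0,0,0],[0,0,0]]
    - [-1,[0,0,0],[0,0,0]]

```text
time: 20.5
tool_pos: [600.7, -223.5, 165.5]
tcp_rot: [-2.961, 1.56, 1.913]
ft_force: [0.8, 16.8, -2.5]
gripper_width: -0.0
```

```bash
python3 -c "
from h import *
look(23)
print(np.abs(cv2.imread('pics/s23.png')[225:305,190:280].astype(int)-cv2.imread('pics/s22.png')[225:305,190:280]).mean())
print(r.hand_in())"
```

```text
t 20.5 along -134.8 cross 0.3 z 165.5 Falong 16.49 F [ 0.77 16.83 -2.55]
2.1761574074074073
the job is handed in; nothing more can be done
None
```

I lifted the grey bracket from the mould and stood it on the clamp's bed about 5 mm short of home. After letting go, I pumped the trigger with shut fingers: three full squeezes and a fourth that I held. I handed in at 20.5 s with the trigger still squeezed; no verdict was reported.

**Last checks:**
- **Clamping force:** the push on the trigger held steady at about 16.5 N. Taking off the 7.3 N it needs when running free leaves about 17–18 N on the bracket, so the pad is about 7 mm in. This is worked out from the wrist force and from how far the jaw moved in the pictures; I had no direct reading of the pad.
- **Bracket:** it showed upright and square against the fixed jaw and did not move during the final squeeze.
- **Camera disagreement:** the two cameras differed by about 5 mm across the bar at the clamp, so I used a middle value. The bracket's offset from the bar's line came out at about 1 mm in the scene view, against the 12 mm allowed.
- **Jaw travel:** the travel read from the pictures ran about 3 mm higher than the 38 mm expected at first touch. I went by force instead.
- **Bystanders:** I made no contact with them, but I did not measure their positions again at the end.

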